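Proof-pull a pegboard peg with a drag-pointer gauge

TASK

Before the mug is hung up, prove the peg that the pull gauge is hooked on. Slide the gauge's drag pointer all the way back down against its pin, then pull the tube down along the panel until the drag pointer stands level with the set clip, and keep it there for a couple of seconds. Ease the tube gently back to rest without letting it snap, let go, and leave the drag pointer showing the pull; do not knock the other things about.

Things in the scene. Friction and masses are not known exactly. Their poses are not given: they have to be found in the camera images.
- panel: mini pegboard, white plastic, 270 mm wide, 275 mm up its slope, fixed; its face leans back 20 degrees from vertical. Origin on the mantel, mid-foot of the face; x level into its back, y along its width. Three grey pegs (8 mm thick, 41 mm out from the face, 75 mm apart) in a row 245 mm up the slope carry the gauge, a bottle opener and a key, in any order
- gauge_grip (a point): middle of the gauge's grip, on its axis, 22 mm off the panel's face: ribbed black rubber sleeve, 27 mm diameter, 40 mm long, flanges 33 mm below and 31 mm above. z up along the gauge to the peg (141 to 149 mm up), -x square out of the panel, y across it. The gauge hangs up to 0.1 rad askew. Tube and drag pointer lean over the grip: come in tilted some 30 to 45 degrees from vertical
- tube_top (a point): top end of the gauge's 24 mm tube, on its axis, 104 mm up from the grip's middle; axes as gauge_grip. Above it are only the 9 mm rod and the wire hook that goes over the peg. The tube slides down on the rod. The hook grips its peg snugly, up to 8 mm high: at about 3 N it first slides down on to the peg, tube and all, and stays down; the spring stretches further only after that
- gauge_tube (a joint): how far the tube is pulled down the rod, m: 0 at rest (spring-held on a stop), 0.06 at the end stop. The pull needed is about 2 N to start and 0.25 N more for each mm, so some 8 to 13 N at the clip, less the tube's weight of about 1 N. As the hook settles on its peg the tube may come to rest up to 8 mm lower than before. Let go under tension, it snaps back
- drag_knob (a point): middle of the drag pointer's knob: steel block 12 mm wide (y), 10 mm long (z), standing out (-x) from the tube's front to 30 mm from the tube's axis; this point is 22 mm from the axis. Axes as gauge_grip. It slides along a slot in the tube's front with 0.7 N friction and stays where left. The pin below it pushes it up as the tube is pulled down, but does not bring it back
- gauge_drag (a joint): place of the drag pointer up along the tube, m: 0 fully down on the pin of the gauge at rest; up to 0.056. It starts at 0.05 or more, above the clip. While the pin pushes it, it equals gauge_tube
- clip_index (a point): tip of the set clip, the marked pull: a small dark steel clip, 10 mm long, on the tube's side (+y), with a finger 4 mm thick along z lying on the tube's front beside the slot, no further than 14 mm from the tube's axis. Axes as gauge_grip. It is stiff and is not to be moved
- gauge_clip (a joint): place of the set clip up along the tube, m, on the same scale as gauge_drag: the drag pointer is level with the clip when the two are equal
- pin_top (a point): top of the 6 mm square pin, which stands 5 mm out from the tube's front in the slot and on which the drag pointer (5 mm from its centre to its lower face) comes to rest
- mug: green enamel mug, 80 mm wide and tall; origin under its foot
- hare: white ceramic sitting hare, about 130 mm tall, 60 mm wide; origin under its foot
- jar: ribbed amber glass jar, 78 mm wide, 100 mm tall; origin under its foot
- matchbox: cardboard matchbox, 36 x 54 x 15 mm, in front of the panel; origin under its middle
- candle: tea-light tin, 56 mm wide, 28 mm tall, in front of the panel; origin under its middle
- level: small spirit level, 150 x 22 x 36 mm, standing on its base with its length along its own y; origin under its middle
- opener_centre (a point): middle of the flat steel bottle opener, 36 mm wide, that hangs 112 mm down from its peg and can swing
- key_centre (a point): middle of the brass key, 24 mm wide, that hangs 77 mm down from its peg and can swing

How it is judged (in metres and radians):
On the way, in this order (a step that is already met when the one before it is completed fails the run):
1. the drag pointer is slid fully down against its pin (within 5 mm) with the tube at rest (value of joint each of gauge_drag, gauge_tube below 0.005 m), for 0.2 s.
2. the tube is pulled until the pin has pushed the drag pointer level with the set clip (4 mm either way), and held there for 1 s (z of drag_knob in the frame of clip_index between -0.004 and 0.004 m and z of drag_knob in the frame of pin_top below 0.007 m), for 1 s.
At the end, for the whole second after the job is handed in: The tube is back at rest (within 3 mm) and released, and the drag pointer has stayed level with the set clip, within 4 mm either way (value of joint gauge_tube below 0.003 m and z of drag_knob in the frame of clip_index between -0.004 and 0.004 m); the robot touches nothing.
It fails at once if the tube snaps back (faster than 0.3 m/s) (velocity of joint gauge_tube below -0.3 m/s).
It fails at once if another thing is knocked more than 25 mm out of place (distance of any of mug, hare, jar, matchbox, candle, level, opener_centre, key_centre from where it was at the start of the episode above 0.025 m).
It also fails if it takes over 58 s, if anything falls off the work surface, if the arm or the gripper's body presses on something with over 40 N, if the wrist force passes 120 N, or if a joint passes its speed limit or range.

ROBOT

A 6-joint arm with a two-finger parallel gripper is mounted at the origin on the work surface. World frame = base frame: x ahead of the robot, y to its left, z up, the work surface at z = 0. Lengths are in mm, angles in degrees, forces in N, time in s.
With the tool pointing down it reaches from about 350 to 850 mm from the base axis. Payload 8.1 kg.
Tool frame: the origin (TCP) lies midway between the tips of the shut fingers; the grasp point (between the pads) lies 19 mm behind it; z points along the fingers, x is the direction in which the jaws open and shut, and the axes are right-handed (so a half turn about z gives the same grasp; the last joint's range is limited). The gripper opens to 85 mm and grips with 20 to 120 N. Pads are 22 mm wide; open, the fingers measure 114 mm over their backs; the gripper's body (76 mm by 85 mm) begins 54 mm behind the grasp point. The pads swing forward as they close: fully open they stand 13 mm farther back than shut.
Start: joints at [-4.893, 7.471, 85.268, -0, 87.261, -4.893], TCP at [600.004, 0.022, 231.292] pointing down, gripper open.
Joint ranges: [-169.43, 169.43], [-51.17, 129.36], [1.28, 143.12], [-76.62, 256.62], [0, 156.53], [-152.29, 152.29]. Speed limits (degrees/s): [136.94, 136.94, 159.86, 180, 180, 180].

INTERFACE

Orientations are given as [roll, pitch, yaw] about the fixed x, y, z axes, in that order (R = Rz(yaw) Ry(pitch) Rx(roll)).
In Python, from bench import monitor, cams, r gives the robot as it stands.
- The arm moves only by the tool jog_arm, never from a script. Its arguments are lists of equal length, an entry for each row: "offset": the shift along the tool's x, y, z in mm, a list of three; "delta_rot": the turn, a rotation vector about the tool's x, y, z in degrees, a list of three; "jaw": the opening in per cent of the stroke, from 0 (shut) to 100 (fully open). In form: {"offset": [[x, y, z], ...], "delta_rot": [[rx, ry, rz], ...], "jaw": [jaw, ...]}. A call has 1 to 20 rows; each row shifts and turns the pose as measured when the row begins, along the tool's axes as they then stand; what a row does not reach is not made up. A row lasts 1/10 s, in which the tool goes at most 50 mm and 8.59 degrees, less where a joint would pass 70% of its speed; a pose out of reach is approached as far as the arm can. A call is refused whole if a number of a shift passes 50 or a number of a turn 8.59, either way. A call with a gripper value outside its range is refused whole. The fingers move at their own pace and stop on an object; "newtons" is the grip in N (left out, the last holds). Time passes only in rows, so rows that do not move let the fingers close. It gives the time, the measured TCP pose, the force and the opening at its end, in the units of the state.
- monitor.sense(): the state, without advancing time (a new reading comes with each control period).
- cams.snapshot(name): name is "scene" or "side" or "wrist"; returns (picture, depth): 400x640x3 uint8, red, green, blue; 400x640 float32, mm along the optical axis (not along the pixel's ray), 0 where there is no reading.
- cams.camera_model(name): a dict with "K" (3x3 intrinsics, pixels), "camera_from_world" (4x4, takes a point from world to camera coordinates). Camera axes: x right, y down, z forward; pixel columns grow to the right and rows downward; lengths in mm; the calibration is good to about 2 mm. A picture is of the moment at which its call begins: read the wrist's pose just before it. camera_model takes no time and is no camera call; for the wrist camera it gives the pose at the moment of the call.
- r.hand_in(): hands the job in, once; it reports no verdict.
The state is a dict: "time": time; "joint_pos": joint angles; "qd": joint speeds; "joint_efforts": joint torques, N m; "tool_pos": TCP position; "tcp_rot": TCP orientation; "ft_force": force on the tool from outside, world axes, zero at the start; "wrist_torque": the same for the moment, N m; "finger_gap": finger opening in mm.
Only numpy, scipy, OpenCV 4.12 (cv2) and the standard library are available. Lean on these libraries where they do the work, as an engineer would, in place of code of your own. Each camera call takes 0.05 s, during which the arm holds its last target.

## Working session

There is one attempt and no reset: what is moved stays moved. The work goes in short steps, Python scripts to look and compute and a tool call to move; the robot and the scene stay as the last step left them, time stands still between calls to the robot, and variables do not carry over. Pictures are saved under pics/ and viewed, and the job is handed in when it is done.

Besides the shell and the picture viewer there is one more tool, called by a JSON object that holds its "method" and its "body". jog_arm: Moves the arm, as the interface text tells. Its arguments: {"type":"object","properties":{"offset":{"type":"array","items":{"type":"array","items":{"type":"number"}}},"delta_rot":{"type":"array","items":{"type":"array","items":{"type":"number"}}},"jaw":{"type":"array","items":{"type":"number"}},"newtons":{"type":"number"}},"required":["offset","delta_rot","jaw"]}

```bash
ls; mkdir -p pics; cat > h.py <<'E'
import numpy as np, cv2
from bench import monitor, cams, r
def snap(n,f):
    m=cams.camera_model(n); p,d=cams.snapshot(n); cv2.imwrite('pics/'+f+'.png',p[:,:,::-1]); np.savez('pics/'+f+'.npz',p=p,d=d,K=np.array(m['K']),T=np.array(m['camera_from_world'])); return p,d,m
def load(f): return np.load('pics/'+f+'.npz')
def pt(z,u,v,d=None):
    K,T=z['K'],z['T']; d=z['d'][v,u] if d is None else d
    c=np.linalg.inv(K)@[u,v,1]*d
    return (np.linalg.inv(T)@np.r_[c,1])[:3]
def proj(z,P):
    c=z['T']@np.r_[P,1]; q=z['K']@c[:3]; return q[:2]/q[2]
E
python3 - <<'E'
from h import *
print(monitor.sense())
for n in ['scene','side','wrist']:
    p,d,m=snap(n,n+'0'); print(n,np.round(np.linalg.inv(np.array(m['camera_from_world'])),3).tolist(),np.array(m['K']).tolist())
print(monitor.sense()['time'])
E
```

```text
pics
{'time': 0.0, 'joint_pos': array([-4.89060389e+00,  7.51573518e+00,  8.53306480e+01, -1.04280729e-03,
        8.72616039e+01, -4.89433307e+00]), 'qd': array([ 0.017735  ,  0.02993143,  0.00087223, -0.01256601, -0.15277558,
        0.05213656]), 'joint_efforts': array([-1.90700346e-03, -5.69404185e+01, -5.00557995e+01, -2.19391650e-04,
        1.44415747e-02,  7.24149572e-05]), 'tool_pos': array([5.99438470e+02, 8.94491477e-02, 2.30224782e+02]), 'tcp_rot': array([-1.79991824e+02,  1.07682193e-01,  3.78766492e-03]), 'ft_force': array([-0.51926974,  0.44810288, -0.01877369]), 'wrist_torque': array([ 0.01866663, -0.02521379,  0.01122777]), 'finger_gap': 85.65127648555463}
scene [[-0.854, 0.403, -0.33, 917.267], [0.521, 0.642, -0.563, 596.908], [-0.015, -0.652, -0.758, 949.778], [0.0, 0.0, 0.0, 1.0]] [[496.78567331232784, 0.0, 320.7635846095684], [0.0, 496.78567331232784, 202.0439534538531], [0.0, 0.0, 1.0]]
side [[0.99, -0.095, 0.1, 493.891], [-0.138, -0.679, 0.721, -597.967], [-0.001, -0.728, -0.686, 735.822], [0.0, 0.0, 0.0, 1.0]] [[366.415225427023, 0.0, 314.5044723388932], [0.0, 366.415225427023, 205.3518672907823], [0.0, 0.0, 1.0]]
wrist [[1.0, -0.001, -0.001, 599.532], [-0.001, -0.946, -0.324, 82.509], [-0.001, 0.324, -0.946, 373.815], [0.0, 0.0, 0.0, 1.0]] [[311.0871277451323, 0.0, 324.11416851955977], [0.0, 311.0871277451323, 200.73896696741548], [0.0, 0.0, 1.0]]
0.15
```

View pics/scene0.png

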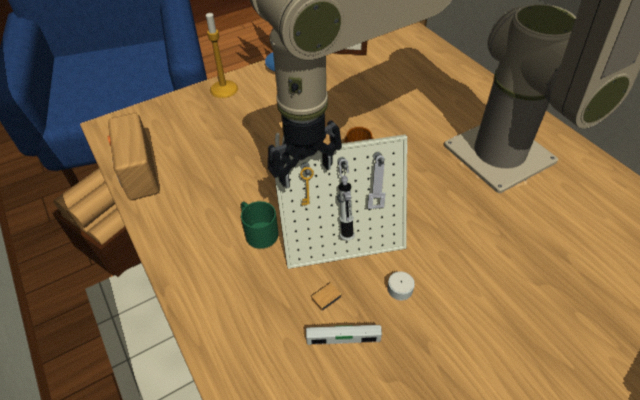

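View pics/side0.png

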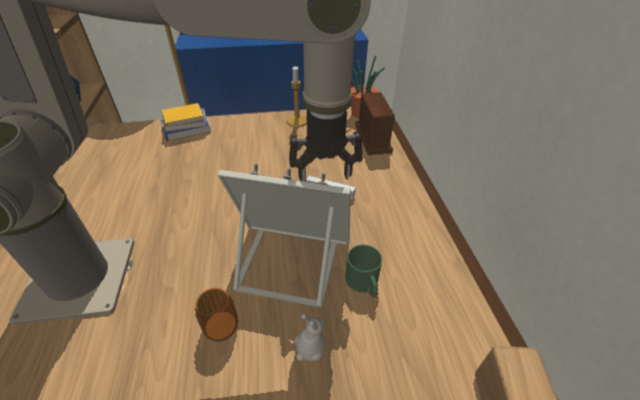

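View pics/wrist0.png

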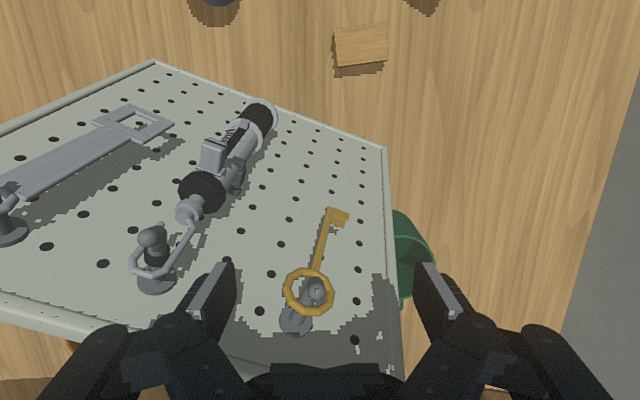

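```bash
python3 - <<'E'
from h import *
z=load('scene0'); p=z['p'];d=z['d']
hsv=cv2.cvtColor(p,cv2.COLOR_RGB2HSV)
m=(hsv[...,1]<45)&(hsv[...,2]>150); m[:, :270]=0;m[:,415:]=0;m[:130]=0;m[270:]=0
v,u=np.where(m&(d>0))
K,T=z['K'],z['T'];Ti=np.linalg.inv(T)
def pts(u,v): 
    c=np.stack([(u-K[0,2])/K[0,0],(v-K[1,2])/K[1,1],np.ones(len(u))],1)*d[v,u][:,None]
    return c@Ti[:3,:3].T+Ti[:3,3]
P=pts(u,v)
best=None;rng=np.random.default_rng(0)
for i in range(300):
    a,b,c=P[rng.choice(len(P),3,replace=False)];n=np.cross(b-a,c-a);n/=np.linalg.norm(n)+1e-9
    k=abs((P-a)@n)<2
    if best is None or k.sum()>best.sum():best=k
Q=P[best];c=Q.mean(0);n=np.linalg.svd(Q-c,full_matrices=False)[2][2]
n*=np.sign(n[2]);print(len(P),best.sum(),c,n,'lean',np.degrees(np.arcsin(n[2])),np.abs((Q-c)@n).mean())
xax=-np.array([n[0],n[1],0]);xax/=np.linalg.norm(xax);yax=np.cross([0,0,1],xax)
up=np.cross(-n,yax)*1; up=up if up[2]>0 else -up
a=(Q-c)@yax;b=(Q-c)@up
print(np.percentile(a,[0,.5,99.5,100]),np.percentile(b,[0,.5,99.5,100]))
print('x',xax,'y',yax,'up',up,'yaw',np.degrees(np.arctan2(xax[1],xax[0])))
# min-area rect in plane
r_=cv2.minAreaRect(np.stack([a,b],1).astype(np.float32));print(r_)
for nm,bx in [('scene0',(265,125,150,150)),('wrist0',(100,80,200,220))]:
    im=load(nm)['p'][:,:,::-1];x,y,w,h=bx;cv2.imwrite('pics/%s_c.png'%nm,cv2.resize(im[y:y+h,x:x+w],None,fx=600/h if h>w else 600/w,fy=600/h if h>w else 600/w,interpolation=cv2.INTER_CUBIC))
E
```

```text
10506 7469 [523.62272193  30.0685485  129.34227862] [0.32795691 0.88053918 0.3421915 ] lean 20.01044829527226 0.8937323425521283
[-134.95566317 -130.98968264  137.93449746  141.09427962] [-130.492341   -127.39216849  145.22345012  147.35414607]
x [-0.34902763 -0.93711243 -0.        ] y [ 0.93711243 -0.34902763  0.        ] up [-0.11943429 -0.32067191  0.93963024] yaw -110.42785220527055
((3.2910308837890625, 8.353363037109375), (275.8105163574219, 278.0621032714844), 0.16295023262500763)
```

View pics/scene0_c.png

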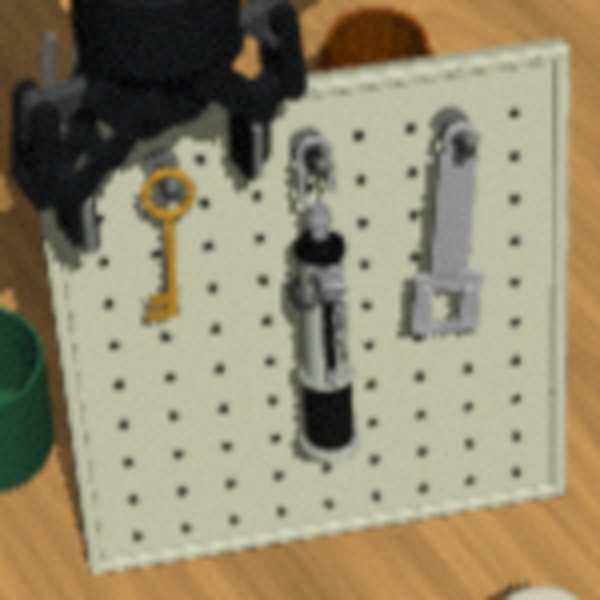

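View pics/wrist0_c.png

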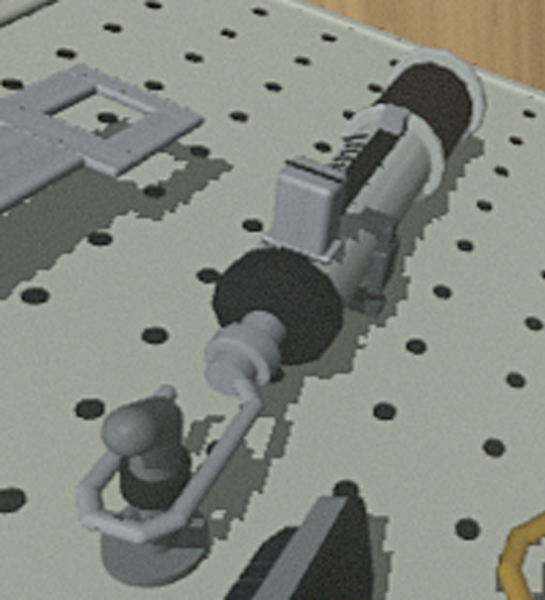

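```bash
cat >> h.py <<'E'
C=np.array([523.623,30.069,129.342]);N=np.array([0.32796,0.88054,0.34219]);Y=np.array([0.93711,-0.34903,0]);U=np.array([-0.11943,-0.32067,0.93963])
C0=C-U*137.65  # foot
C0=C0+Y*3.3
def cloud(z):
    d=z['d'];v,u=np.where(d>0);K=z['K'];Ti=np.linalg.inv(z['T'])
    c=np.stack([(u-K[0,2])/K[0,0],(v-K[1,2])/K[1,1],np.ones(len(u))],1)*d[v,u][:,None]
    return u,v,c@Ti[:3,:3].T+Ti[:3,3]
def pan(P): P=np.atleast_2d(P)-C0; return np.stack([P@Y,P@U,P@N],1)
def unpan(q): return C0+q[0]*Y+q[1]*U+q[2]*N
E
python3 - <<'E'
from h import *
for nm in ['wrist0','scene0']:
    z=load(nm);u,v,P=cloud(z);q=pan(P)
    k=(abs(q[:,0])<130)&(q[:,1]>20)&(q[:,1]<260)&(abs(q[:,2])<6)
    print(nm,'panel h',np.median(q[k,2]),k.sum())
    # top-down map in panel coords: height map
    k=(abs(q[:,0])<140)&(q[:,1]>0)&(q[:,1]<285)&(q[:,2]>-10)&(q[:,2]<60)
    if nm=='wrist0':
        k&=~((u>370)&(v>260)) 
    H=np.zeros((570,560,3),np.uint8)
    for (a,b,h),uu,vv in zip(q[k],u[k],v[k]):
        cv2.circle(H,(int(280-a*2),int(570-b*2)),1,z['p'][vv,uu][::-1].tolist(),-1)
    cv2.imwrite('pics/'+nm+'_map.png',H)
    g=(q[:,2]>12)&(q[:,2]<38)&(abs(q[:,0])<45)
    for s in range(80,270,8):
        j=g&(abs(q[:,1]-s)<4)
        if j.sum()>3: print(s,j.sum(),np.round([q[j,0].min(),np.median(q[j,0]),q[j,0].max(),np.percentile(q[j,2],98)],1))
E
```

```text
wrist0 panel h -0.6578478349531534 59094
80 140 [-14.6   5.4  17.6  37.6]
88 237 [-13.7   5.9  17.3  37.2]
96 150 [-10.    5.7  14.7  34.9]
104 148 [-11.    5.4  14.8  34.8]
112 153 [-9.3  5.9 14.6 34.7]
120 94 [-9.3  5.7 14.2 35. ]
128 337 [-13.7   8.4  16.2  36.1]
136 197 [-9.2  4.1 13.1 37.6]
144 205 [-9.5  4.6 13.  34.2]
152 210 [-9.2  5.1 13.  34.4]
160 173 [-6.9  4.8 12.9 34.5]
168 104 [ 0.6  5.4 16.9 34.2]
176 345 [ 2.6 11.9 17.2 35.2]
184 171 [ 4.9 11.  16.7 34.7]
192 269 [-9.7  7.1 12.7 37.7]
200 408 [-12.2   3.6  13.8  37.5]
208 1015 [-12.4   2.8  13.9  34.3]
216 182 [-5.8  2.3  7.4 28.6]
224 430 [-6.5  1.2  7.8 28.1]
232 133 [-9.1  7.1  9.6 23.8]
240 102 [ 5.8  8.1  9.7 23.9]
248 307 [-9.3  5.2 37.7 37.4]
256 1161 [-9.1  4.2 42.3 36.1]
264 786 [-7.  27.2 42.3 37.6]
scene0 panel h 0.03189354714422937 9522
80 35 [-14.6   1.8  17.3  37.6]
88 38 [-11.8   6.   17.1  37.2]
96 42 [-9.4  4.3 14.4 36.8]
104 35 [-10.1   4.4  14.3  36.7]
112 40 [-10.2   2.4  14.6  37.6]
120 35 [-10.3   4.3  15.5  37.8]
128 49 [-13.5   6.   15.4  37.4]
136 35 [-9.1  2.9 12.3 37.5]
144 39 [-10.6   2.8  12.6  36. ]
152 38 [-7.7  3.5 13.2 36.8]
160 32 [-7.8  3.6 12.6 35.7]
168 37 [-9.1  3.2 16.7 35.9]
176 43 [-5.5 11.1 17.  37.1]
184 19 [-9.9  9.7 14.5 36.3]
192 31 [-10.5   6.1  12.3  37.9]
200 44 [-12.9   3.   13.9  37.2]
208 58 [-10.8   2.5  13.5  35.6]
216 24 [-7.1  1.4  7.1 29.8]
224 19 [-3.2  1.4  6.6 27.8]
232 9 [-6.9  8.   9.7 25.7]
240 12 [-7.4  7.5  9.3 26.6]
248 21 [-8.2  6.3 36.3 36.1]
256 57 [-8.1  8.1 41.5 36. ]
264 35 [-6.2 30.5 41.9 37.1]
```

View pics/wrist0_map.png

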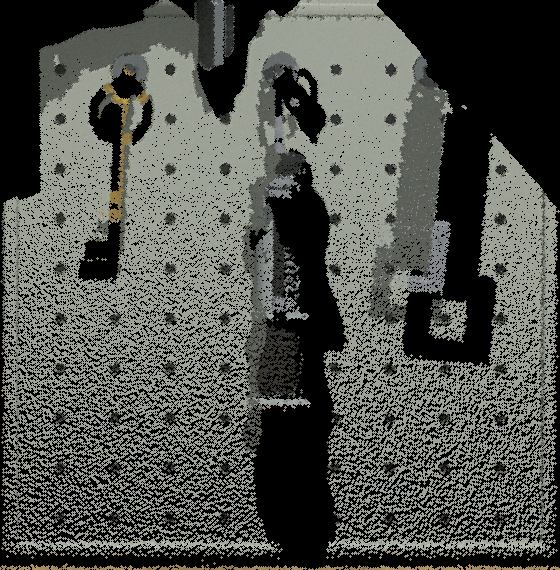

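View pics/scene0_map.png

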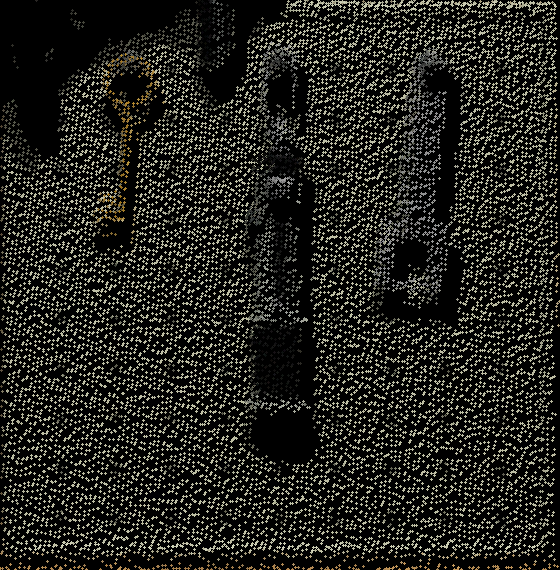

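```bash
python3 - <<'E'
from h import *
for nm in ['wrist0','scene0']:
    z=load(nm);u,v,P=cloud(z);q=pan(P)
    k=(q[:,2]>40)&(q[:,2]<58)&(abs(q[:,0])<15)&(q[:,1]>120)&(q[:,1]<225)
    Q=q[k]; print(nm,k.sum(),np.percentile(Q,[1,10,50,90,99],axis=0).round(1).tolist())
    t=Q[Q[:,2]>49.5];print('face',len(t),np.percentile(t,[2,50,98],axis=0).round(1).tolist())
    k=(q[:,0]>13.8)&(q[:,0]<22)&(q[:,2]>10)&(q[:,2]<42)&(q[:,1]>135)&(q[:,1]<195)
    Q=q[k];print('clip',len(Q),np.percentile(Q,[2,10,50,90,98],axis=0).round(1).tolist(), u[k].min(),u[k].max(),v[k].min(),v[k].max())
    for s in range(160,196,2):
        j=k&(abs(q[:,1]-s)<1);print(s,j.sum(),end='; ')
    print()
z=load('wrist0');im=z['p'][:,:,::-1]
x,y,w,h=190,100,90,110
print([ (s,proj(z,unpan([1,s,36])).round(0).tolist()) for s in (130,150,170,180,190,200,208)])
cv2.imwrite('pics/wz.png',cv2.resize(im[y:y+h,x:x+w],None,fx=5.4,fy=5.4,interpolation=cv2.INTER_CUBIC))
E
```

```text
wrist0 597 [[-4.9, 186.9, 40.2], [-3.7, 189.2, 41.9], [1.5, 195.4, 48.5], [6.3, 196.5, 51.5], [6.7, 197.0, 52.1]]
face 258 [[-4.9, 186.8, 49.6], [0.8, 192.6, 51.1], [6.6, 196.6, 52.1]]
clip 188 [[13.9, 171.7, 10.1], [14.2, 173.7, 17.3], [15.7, 178.0, 25.6], [16.9, 180.5, 33.6], [17.0, 180.8, 34.9]] 235 246 159 192
160 0; 162 0; 164 0; 166 0; 168 0; 170 0; 172 12; 174 24; 176 38; 178 37; 180 76; 182 1; 184 0; 186 0; 188 0; 190 0; 192 0; 194 0; 
scene0 46 [[-4.6, 130.7, 40.5], [-3.5, 186.2, 41.9], [1.8, 192.4, 51.0], [6.4, 195.7, 53.1], [6.8, 196.3, 53.5]]
face 29 [[-4.4, 186.0, 50.0], [1.7, 191.7, 51.9], [6.4, 196.3, 53.5]]
clip 19 [[14.1, 170.0, 11.8], [14.2, 172.5, 16.4], [15.6, 175.9, 27.7], [17.0, 179.3, 31.3], [17.0, 180.8, 35.4]] 336 340 196 202
160 0; 162 0; 164 0; 166 0; 168 0; 170 2; 172 1; 174 4; 176 4; 178 5; 180 2; 182 1; 184 0; 186 0; 188 0; 190 0; 192 0; 194 0; 
[(130, [245.0, 122.0]), (150, [236.0, 134.0]), (170, [226.0, 148.0]), (180, [220.0, 155.0]), (190, [213.0, 163.0]), (200, [206.0, 172.0]), (208, [200.0, 180.0])]
```

View pics/wz.png

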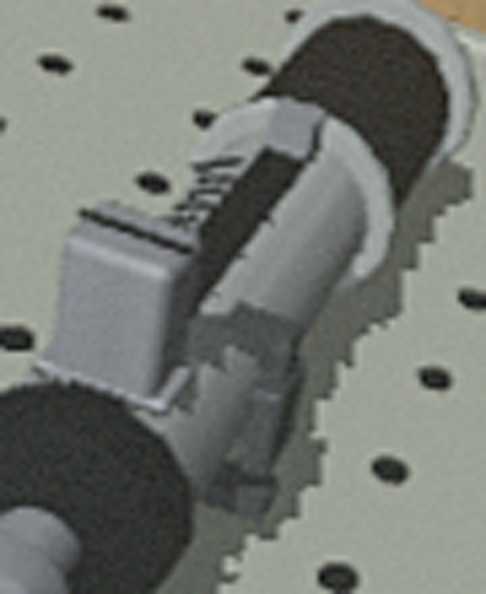

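```bash
python3 - <<'E'
from h import *
z=load('wrist0');Ti=np.linalg.inv(z['T']);o=Ti[:3,3]
def cast(cx,cy,h):
    p=pt(z,0,0,1.) if 0 else None
    u,v=190+cx/5.4,100+cy/5.4
    d=Ti[:3,:3]@np.linalg.inv(z['K'])@[u,v,1]
    t=(h-(o-C0)@N)/(d@N); return pan(o+t*d)[0].round(1)
for n,x,y,h in [('finger near',215,347,35),('finger far',225,310,35),('finger mid',225,330,35),('clipcorner',275,318,33),('clip low',245,500,12),('pin near top',290,150,40.),('pin far top',300,105,40.),('pin base near',270,152,34),('knobtopnear',145,265,52),('knob top far',140,215,52)]: print(n,cast(x,y,h))
import numpy as np
u,v,P=cloud(z);q=pan(P);m=(u>=240)&(u<=250)&(v>=117)&(v<=132)
for vv in range(117,132,1): print(vv,[ (int(h*10)/10) for h in q[m&(v==vv),2]],[int(h) for h in q[m&(v==vv),1]])
E
```

```text
finger near [  9. 184.  35.]
finger far [  7.5 176.6  35. ]
finger mid [  8.8 180.3  35. ]
clipcorner [ 12.3 171.9  33. ]
clip low [ 15.2 181.4  12. ]
pin near top [  4.  145.2  40. ]
pin far top [  1.4 133.1  40. ]
pin base near [ -0.4 137.3  34. ]
knobtopnear [  4.1 197.3  52. ]
knob top far [  0.3 189.1  52. ]
117 [31.6, 32.4, 32.6, 33.2, 33.3, 33.9, 34.5, 34.8, 35.0, 34.1] [117, 118, 117, 118, 117, 118, 118, 118, 118, 116]
118 [35.7, 35.4, 38.3, 38.6, 39.0, 33.7, 34.2, 34.3, 33.5, 34.1, 34.2] [126, 125, 129, 129, 130, 119, 120, 119, 117, 118, 118]
119 [35.9, 35.7, 38.8, 38.3, 38.4, 38.6, 38.3, 38.7, 36.7, 33.7, 33.9] [127, 127, 132, 130, 130, 130, 129, 129, 125, 119, 118]
120 [34.8, 38.7, 38.7, 38.7, 38.0, 38.0, 38.7, 38.7, 39.3, 39.0, 38.4] [127, 134, 133, 132, 131, 130, 131, 130, 131, 130, 128]
121 [38.0, 38.1, 38.5, 38.5, 38.8, 38.8, 39.4, 39.2, 38.9, 39.0] [134, 134, 134, 134, 133, 133, 134, 132, 131, 131]
122 [37.7, 37.4, 38.5, 38.4, 38.7, 38.3, 38.7, 38.7, 38.9, 38.7, 36.0] [135, 134, 135, 135, 135, 134, 134, 133, 133, 132, 127]
123 [37.4, 37.0, 36.9, 38.2, 37.4, 38.4, 38.7
[... 397 characters left out ...]
.2, 33.2] [133, 134, 135, 135, 135, 136, 135, 135, 132, 130, 127]
127 [33.6, 34.4, 34.5, 35.0, 34.6, 35.2, 35.2, 36.0, 34.8, 32.7, 32.3] [135, 135, 135, 136, 134, 135, 134, 135, 133, 128, 127]
128 [34.0, 34.1, 33.6, 33.7, 34.0, 34.6, 34.8, 34.7, 33.4, 32.4, 32.2] [137, 136, 135, 135, 135, 135, 135, 134, 132, 129, 129]
129 [33.9, 33.8, 34.0, 34.2, 33.7, 33.1, 33.9, 33.7, 32.4, 32.6, 31.6] [138, 137, 137, 137, 136, 134, 135, 134, 131, 131, 129]
130 [34.1, 34.1, 33.6, 34.0, 34.9, 34.1, 33.8, 32.8, 32.2, 32.3, 31.7] [140, 139, 138, 138, 139, 137, 136, 134, 132, 132, 130]
131 [34.2, 34.4, 33.6, 34.1, 33.7, 34.5, 32.9, 32.7, 31.8, 32.3, 31.6] [141, 141, 139, 139, 138, 139, 136, 135, 133, 133, 132]
```

```bash
cat >> h.py <<'E'
from scipy.spatial.transform import Rotation as R
def pose():
    s=monitor.sense(); return s['tool_pos'],R.from_euler('xyz',s['tcp_rot'],degrees=True),s
AX=np.array([1,0,0])
def Rt(tilt,spin=0):
    # tool z tilted 'tilt' from vertical toward the panel, x=+Y
    hin=-np.array([N[0],N[1],0]);hin/=np.linalg.norm(hin);t=np.radians(tilt)
    z=np.array([0,0,-1])*np.cos(t)+hin*np.sin(t);x=Y;y=np.cross(z,x)
    return R.from_matrix(np.stack([x,y,z],1))*R.from_euler('z',spin,degrees=True)
def plan(P1,R1,n):
    P,R0,_=pose();P=np.array(P);rv=(R0.inv()*R1).as_rotvec(degrees=True)
    off=[];rot=[]
    for i in range(n):
        Ri=R0*R.from_rotvec(rv*i/n,degrees=True)
        off.append(np.round(Ri.inv().apply((P1-P)/n),1).tolist());rot.append(np.round(rv/n,2).tolist())
    print('off',off);print('rot',rot);print('dist',np.linalg.norm(P1-P),'ang',np.linalg.norm(rv))
E
python3 - <<'E'
from h import *
P,R0,s=pose();print(pan(P),C0)
print(unpan([1,197,44]),unpan([1,210,170]))
plan(unpan([1,210,170]),Rt(45),12)
E
```

```text
[[ 78.36249839 233.24508321  33.10034193]] [5.43155003e+02 7.30574265e+01 1.93050000e-03]
[534.9946425  48.2801665 200.1654005] [574.7650125 155.0594965 255.4965305]
off [[-2.1, -12.9, -2.1], [-2.5, -12.7, -2.9], [-2.9, -12.4, -3.7], [-3.2, -12.1, -4.4], [-3.6, -11.7, -5.1], [-4.0, -11.2, -5.8], [-4.4, -10.7, -6.5], [-4.8, -10.1, -7.1], [-5.1, -9.5, -7.7], [-5.5, -8.8, -8.2], [-5.8, -8.1, -8.7], [-6.1, -7.4, -9.1]]
rot [[-3.71, -0.66, 1.62], [-3.71, -0.66, 1.62], [-3.71, -0.66, 1.62], [-3.71, -0.66, 1.62], [-3.71, -0.66, 1.62], [-3.71, -0.66, 1.62], [-3.71, -0.66, 1.62], [-3.71, -0.66, 1.62], [-3.71, -0.66, 1.62], [-3.71, -0.66, 1.62], [-3.71, -0.66, 1.62], [-3.71, -0.66, 1.62]]
dist 158.9553910943488 ang 49.19182568839787
```

{"method": "jog_arm", "body": {"offset": [[0,-5,-25],[0,-10,-25],[0,-15,-25],[0,-20,-10]], "delta_rot": [[0,0,0],[0,0,0],[0,0,0],[0,0,0]], "jaw": [0,0,0,0]}}

```text
time: 0.55
tool_pos: [597.5, 49.0, 312.9]
tcp_rot: [-180.0, 0.6, -0.2]
ft_force: [0.1, 0.1, -0.3]
finger_gap: 28.2
```

```bash
python3 - <<'E'
from h import *
P,R0,s=pose();print(P,pan(P),s['joint_pos'],s['time'])
plan(unpan([1,225,150]),Rt(45),12)
E
```

```text
[597.46938967  48.99177438 312.88082142] [[ 59.29818992 295.22075768 103.68620478]] [-2.13150131e-01  6.93990875e+00  7.74121616e+01  2.23095633e-03
  9.62904150e+01  3.96264979e-03] 0.55
off [[-2.6, -7.0, 4.2], [-2.7, -7.1, 3.8], [-2.9, -7.3, 3.3], [-3.1, -7.4, 2.9], [-3.2, -7.5, 2.5], [-3.4, -7.5, 2.0], [-3.6, -7.6, 1.6], [-3.8, -7.5, 1.1], [-4.0, -7.5, 0.7], [-4.2, -7.4, 0.2], [-4.4, -7.3, -0.2], [-4.7, -7.1, -0.6]]
rot [[-3.7, -0.61, 1.62], [-3.7, -0.61, 1.62], [-3.7, -0.61, 1.62], [-3.7, -0.61, 1.62], [-3.7, -0.61, 1.62], [-3.7, -0.61, 1.62], [-3.7, -0.61, 1.62], [-3.7, -0.61, 1.62], [-3.7, -0.61, 1.62], [-3.7, -0.61, 1.62], [-3.7, -0.61, 1.62], [-3.7, -0.61, 1.62]]
dist 102.34547317511502 ang 49.01648666999496
```

{"method": "jog_arm", "body": {"offset": [[-2.6,-7.0,4.2],[-2.7,-7.1,3.8],[-2.9,-7.3,3.3],[-3.1,-7.4,2.9],[-3.2,-7.5,2.5],[-3.4,-7.5,2.0],[-3.6,-7.6,1.6],[-3.8,-7.5,1.1],[-4.0,-7.5,0.7],[-4.2,-7.4,0.2],[-4.4,-7.3,-0.2],[-4.7,-7.1,-0.6]], "delta_rot": [[-3.7,-0.6,1.6],[-3.7,-0.6,1.6],[-3.7,-0.6,1.6],[-3.7,-0.6,1.6],[-3.7,-0.6,1.6],[-3.7,-0.6,1.6],[-3.7,-0.6,1.6],[-3.7,-0.6,1.6],[-3.7,-0.6,1.6],[-3.7,-0.6,1.6],[-3.7,-0.6,1.6],[-3.7,-0.6,1.6]], "jaw": [0,0,0,0,0,0,0,0,0,0,0,0]}}

```text
time: 1.75
tool_pos: [567.0, 136.3, 263.6]
tcp_rot: [133.5, -0.9, -20.9]
ft_force: [-0.1, 0.6, -0.6]
finger_gap: -0.2
```

```bash
python3 - <<'E'
from h import *
P,R0,s=pose();print(P,pan(P),s['joint_pos'],s['time'],(R0.inv()*Rt(45)).as_rotvec(degrees=True))
snap('wrist','w1');snap('scene','s1')
E
```

```text
[567.03448581 136.34122004 263.62951184] [[  0.28976015 224.56724348 153.76614897]] [ 26.48780275  35.30713068  59.15813944 -34.45503122 118.09359565
  40.24052562] 1.75 [ 1.48130659 -0.30785534 -1.01503628]
```

View pics/w1.png

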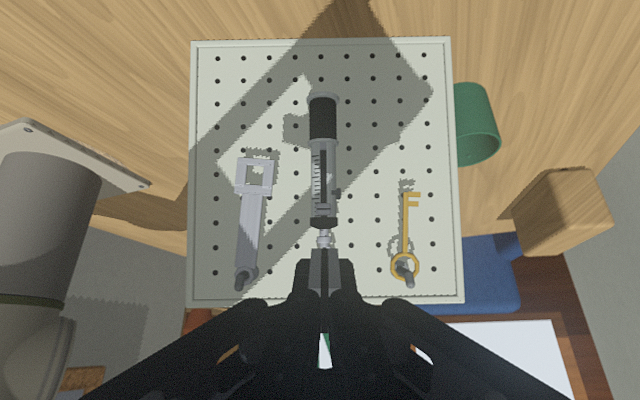

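View pics/s1.png

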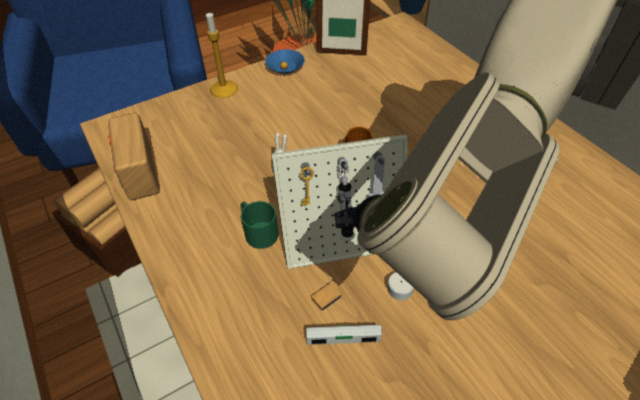

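```bash
python3 - <<'E'
from h import *
z=load('w1');im=z['p'][:,:,::-1]
x,y,w,h=290,85,70,170
cv2.imwrite('pics/w1z.png',cv2.resize(im[y+50:y+h-10,x:x+w],None,fx=5.4,fy=5.4,interpolation=cv2.INTER_CUBIC))
u,v,P=cloud(z);q=pan(P)
k=(abs(q[:,0])<130)&(q[:,1]>20)&(q[:,1]<240)&(abs(q[:,2])<6);print('panel',np.median(q[k,2]))
k=(q[:,2]>46)&(q[:,2]<58)&(abs(q[:,0])<15)&(q[:,1]>120)&(q[:,1]<215)&(v<228);print('knob',k.sum(),np.percentile(q[k],[2,50,98],axis=0).round(1).tolist(),u[k].min(),u[k].max(),v[k].min(),v[k].max())
for s in range(80,212,8):
    j=(abs(q[:,1]-s)<4)&(q[:,2]>15)&(q[:,2]<45)&(abs(q[:,0])<40)&(v<230)
    if j.sum()>5: print(s,q[j,0].min().round(1),q[j,0].max().round(1),np.percentile(q[j,2],95).round(1))
E
```

```text
panel -0.8881904400027294
knob 162 [[-5.5, 186.5, 49.2], [0.5, 191.0, 50.9], [5.7, 196.0, 52.4]] 317 330 203 214
80 -13.9 17.3 37.9
88 -14.2 16.3 35.7
96 -11.3 14.0 34.8
104 -11.4 13.8 34.8
112 -11.6 13.6 34.7
120 -11.6 13.4 34.8
128 -13.7 16.1 38.4
136 -11.0 12.1 38.7
144 -10.1 11.9 34.3
152 -10.3 12.8 34.4
160 -10.4 12.6 34.2
168 -10.5 16.8 34.3
176 -10.7 16.8 35.0
184 -10.8 15.8 34.3
192 -11.0 11.9 35.5
200 -11.9 13.7 34.9
208 -12.0 13.4 34.4
```

View pics/w1z.png

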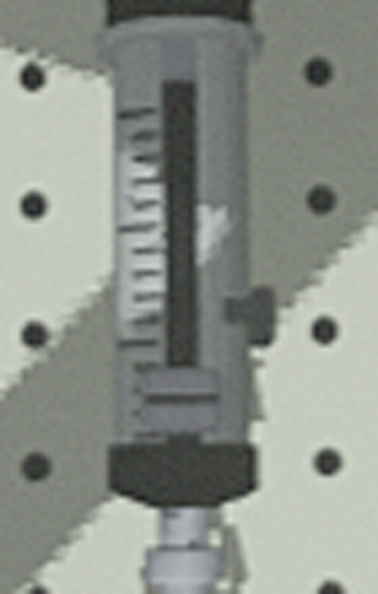

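```bash
cat >> h.py <<'E'
def cast(z,u,v,h):
    Ti=np.linalg.inv(z['T']);o=Ti[:3,3];d=Ti[:3,:3]@np.linalg.inv(z['K'])@[u,v,1]
    t=(h-(o-C0)@N)/(d@N); return pan(o+t*d)[0].round(1)
E
python3 - <<'E'
from h import *
z=load('w1')
for n,x,y,h in [('fing lo',235,297,36),('fing hi',235,322,36),('fing mid',235,310,36),('clip lo',263,287,33),('clip hi',263,347,33),('pintop',180,82,38.7),('knobline',180,397,52),('knob lo',180,366,52),('knob hi',180,428,52),('cap',180,445,36)]: print(n,cast(z,290+x/5.4-.4,135+y/5.4-.4,h))
P,R0,s=pose()
z=R0.as_matrix()[:,2];print(R0.as_matrix().round(3))
E
```

```text
fing lo [  9.1 173.4  36. ]
fing hi [  9.  177.6  36. ]
fing mid [  9.1 175.6  36. ]
clip lo [ 14.  171.4  33. ]
clip hi [ 13.8 181.7  33. ]
pintop [  0.6 137.   38.7]
knobline [ -0.4 191.   52. ]
knob lo [ -0.3 186.1  52. ]
knob hi [ -0.5 195.9  52. ]
cap [ -0.6 198.1  36. ]
[[ 0.935 -0.25  -0.251]
 [-0.354 -0.639 -0.683]
 [ 0.011  0.727 -0.686]]
```

```bash
python3 - <<'E'
from h import *
plan(unpan([0,218,60]),Rt(50),8)
E
```

```text
off [[0.1, 4.3, 10.8], [0.1, 4.2, 10.8], [0.1, 4.1, 10.8], [0.1, 4.0, 10.9], [0.1, 3.9, 10.9], [0.1, 3.9, 10.9], [0.1, 3.8, 11.0], [0.1, 3.7, 11.0]]
rot [[-0.42, -0.02, -0.08], [-0.42, -0.02, -0.08], [-0.42, -0.02, -0.08], [-0.42, -0.02, -0.08], [-0.42, -0.02, -0.08], [-0.42, -0.02, -0.08], [-0.42, -0.02, -0.08], [-0.42, -0.02, -0.08]]
dist 92.77349490692173 ang 3.4182311646136436
```

{"method": "jog_arm", "body": {"offset": [[0,4.3,10.8],[0,4.2,10.8],[0,4.1,10.8],[0,4.0,10.9],[0,3.9,10.9],[0,3.9,10.9],[0,3.8,11.0],[0,3.7,11.0],[0,0,0]], "delta_rot": [[-0.5,0,-0.1],[-0.5,0,-0.1],[-0.5,0,-0.1],[-0.5,0,-0.1],[-0.5,0,-0.1],[-0.5,0,-0.1],[-0.5,0,-0.1],[-0.5,0,-0.1],[0,0,0]], "jaw": [0,0,0,0,0,0,0,0,0]}}

```text
time: 2.75
tool_pos: [537.6, 50.1, 227.0]
tcp_rot: [130.5, -0.0, -19.9]
ft_force: [-0.6, -0.5, 0.4]
finger_gap: -0.0
```

```bash
python3 - <<'E'
from h import *
P,R0,s=pose();print(P,pan(P),s['joint_pos'],s['time'],(R0.inv()*Rt(50)).as_rotvec(degrees=True),s['ft_force'])
snap('wrist','w2');snap('side','d2');snap('scene','s2')
plan(unpan([0,216,43]),Rt(50),3)
E
```

```text
[537.612198    50.14636653 226.99904291] [[  2.80242974 221.30216347  55.68421899]] [ 22.0333882   28.3966664   74.01295717 -37.28760432 110.94449503
  38.97657126] 2.75 [-0.45559504 -0.37991249  0.30603566] [-0.5982573  -0.51214067  0.41850802]
off [[-1.1, -0.0, 5.2], [-1.0, -0.0, 5.2], [-1.0, -0.1, 5.2]]
rot [[-0.17, -0.16, 0.09], [-0.17, -0.16, 0.09], [-0.17, -0.16, 0.09]]
dist 15.889515650825542 ang 0.7469892760463129
```

View pics/w2.png

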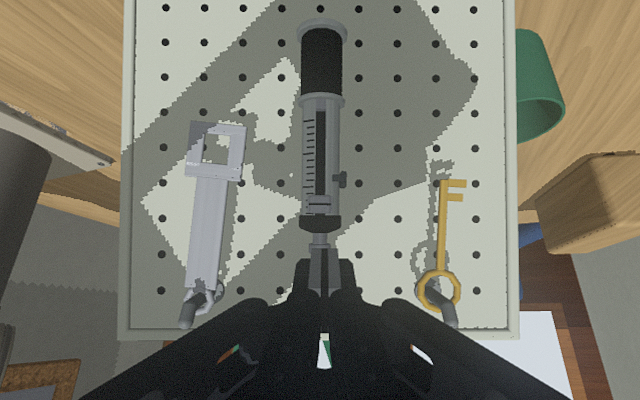

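View pics/d2.png

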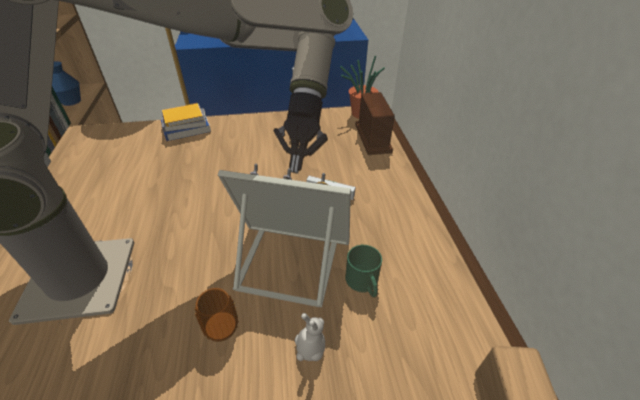

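```bash
python3 - <<'E'
from h import *
z=load('w2')
for u in (314,318,322,326):
  for v in (246,250,255,262,270,280): print(u,v,pan(pt(z,u,v))[0].round(1),end=' ')
  print()
u,v,P=cloud(z);q=pan(P)
k=(q[:,2]>47)&(q[:,2]<58)&(abs(q[:,0])<9)&(q[:,1]>120)&(q[:,1]<215)&(v<225);print('knob',k.sum(),np.percentile(q[k],[2,50,98],axis=0).round(1).tolist())
E
```

```text
314 246 [ -3.2 216.6  26.7] 314 250 [ -2.2 213.9  66.1] 314 255 [ -2.1 215.8  69.6] 314 262 [ -2.  218.2  75.1] 314 270 [ -1.8 220.6  81.8] 314 280 [ -1.7 223.5  87.7] 
318 246 [ -0.7 216.5  27.6] 318 250 [ -0.3 214.2  64.3] 318 255 [-2.000e-01  2.158e+02  6.970e+01] 318 262 [-2.000e-01  2.181e+02  7.560e+01] 318 270 [-1.000e-01  2.206e+02  8.170e+01] 318 280 [  0.  223.5  88. ] 
322 246 [  1.7 216.5  28. ] 322 250 [  1.7 214.1  64.7] 322 255 [  1.7 216.   68.6] 322 262 [  1.7 218.2  75.4] 322 270 [  1.7 220.5  82.2] 322 280 [  1.7 223.2  89.4] 
326 246 [  4.1 216.7  26.3] 326 250 [  3.6 214.1  65. ] 326 255 [  3.6 216.   68.5] 326 262 [  3.5 218.2  75.2] 326 270 [  3.4 220.6  81.7] 326 280 [  3.3 223.   89.9] 
knob 391 [[-5.4, 186.5, 49.7], [0.5, 191.3, 51.1], [5.9, 195.6, 52.5]]
```

```bash
python3 - <<'E'
from h import *
plan(unpan([2.5,213,40]),Rt(50),4)
Rm=pose()[1].inv();print(Rm.apply(-U),Rm.apply(-N))
E
```

```text
off [[-0.2, -0.5, 4.9], [-0.2, -0.5, 4.9], [-0.2, -0.5, 4.9], [-0.1, -0.5, 4.9]]
rot [[-0.13, -0.12, 0.07], [-0.13, -0.12, 0.07], [-0.13, -0.12, 0.07], [-0.13, -0.12, 0.07]]
dist 19.55011298121092 ang 0.7469892760463129
[ 0.00143776 -0.9366333   0.35030459] [-0.00931759  0.35027719  0.93660105]
```

{"method": "jog_arm", "body": {"offset": [[0,-0.5,4.9],[0,-0.5,4.9],[0,-0.5,4.9],[0,-0.5,4.9],[0,0,0],[0,0,0]], "delta_rot": [[-0.1,-0.1,0],[-0.1,-0.1,0],[-0.1,-0.1,0],[-0.1,-0.1,0],[0,0,0],[0,0,0]], "jaw": [0,0,0,0,0,0]}}

```text
time: 3.5
tool_pos: [534.0, 39.0, 212.4]
tcp_rot: [130.2, 0.2, -20.1]
ft_force: [0.5, 0.0, 0.3]
finger_gap: -0.0
```

```bash
python3 - <<'E'
from h import *
P,R0,s=pose();print(P,pan(P),s['time'],(R0.inv()*Rt(50)).as_rotvec(degrees=True),s['ft_force'])
p,d,m=snap('wrist','w3');cv2.imwrite('pics/w3z.png',cv2.resize(p[120:300,240:410,::-1],None,fx=3.3,fy=3.3,interpolation=cv2.INTER_CUBIC))
z=load('w3')
for u in (317,322,327):
  print([pan(pt(z,u,v))[0].round(1).tolist() for v in (242,246,250,255,262,270)])
E
```

```text
[534.03885869  39.01272557 212.43642726] [[  3.33979244 211.61568149  39.72550896]] 3.5 [-0.16474804 -0.12164732  0.30674466] [0.49970015 0.00931295 0.32906342]
[[-0.6, 202.1, 34.1], [-0.5, 204.1, 35.2], [-0.3, 204.4, 48.7], [-0.1, 206.0, 54.0], [0.0, 208.1, 61.2], [0.1, 211.0, 64.3]]
[[2.1, 202.0, 34.6], [2.1, 204.3, 33.1], [2.2, 204.5, 47.8], [2.2, 206.1, 53.6], [2.3, 208.3, 60.1], [2.3, 210.7, 65.7]]
[[4.8, 202.1, 33.5], [4.8, 204.2, 34.2], [4.7, 204.5, 47.4], [4.6, 206.1, 53.4], [4.5, 208.4, 59.3], [4.5, 210.7, 65.8]]
```

View pics/w3z.png

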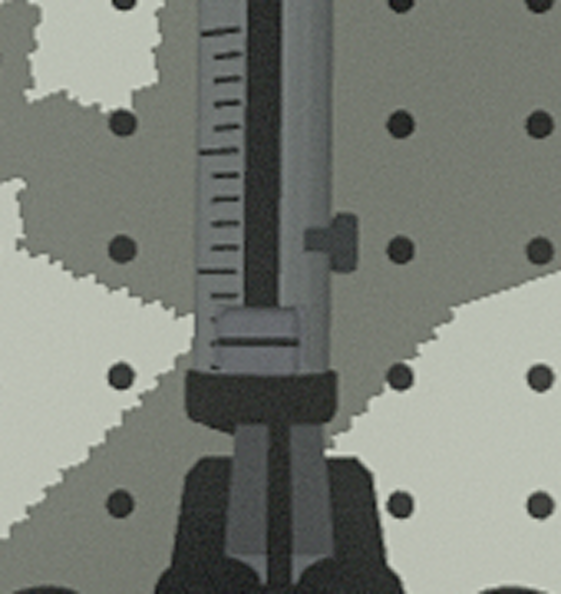

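{"method": "jog_arm", "body": {"offset": [[-1.5,-2.8,1.0],[-0.2,-3.7,1.4],[0,-3.7,1.4],[0,-3.7,1.4],[0,-3.7,1.4],[0,-3.7,1.4],[0,-3.7,1.4],[0,0,0]], "delta_rot": [[0,0,0],[0,0,0],[0,0,0],[0,0,0],[0,0,0],[0,0,0],[0,0,0],[0,0,0]], "jaw": [0,0,0,0,0,0,0,0]}}

```text
time: 4.35
tool_pos: [535.8, 49.2, 185.1]
tcp_rot: [130.2, 0.1, -20.1]
ft_force: [-0.5, 0.4, -0.7]
finger_gap: 0.4
```

```bash
cat > look.py <<'E'
from h import *
import sys
f=sys.argv[1]
P,R0,s=pose();print(P,pan(P)[0],s['time'],(R0.inv()*Rt(50)).as_rotvec(degrees=True),s['ft_force'],s['finger_gap'])
p,d,m=snap('wrist',f);a,b,c,e=map(int,sys.argv[2:6]) if len(sys.argv)>5 else (100,300,230,420)
k=min(800/(e-c),600/(b-a));cv2.imwrite('pics/%sz.png'%f,cv2.resize(p[a:b,c:e,::-1],None,fx=k,fy=k,interpolation=cv2.INTER_CUBIC))
E
python3 look.py w4
```

```text
[535.79769638  49.16207511 185.08266483] [  1.44558935 182.4486158   39.87906165] 4.35 [-0.16071154 -0.16013071  0.31013828] [-0.48961341  0.36219458 -0.73596852] 0.3662333296044634
```

View pics/w4z.png

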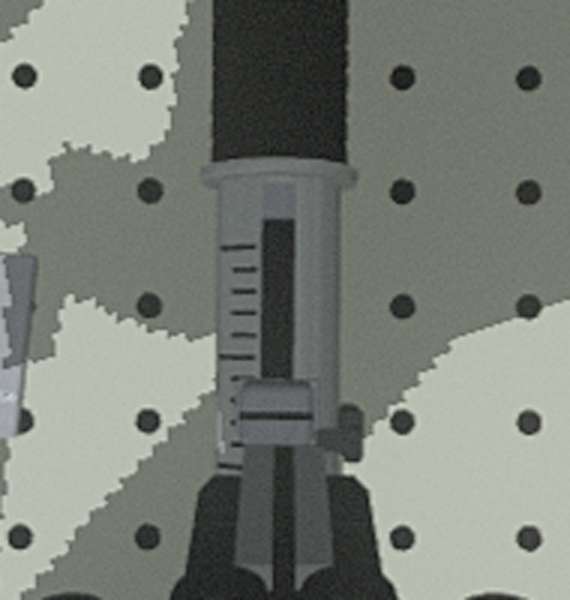

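{"method": "jog_arm", "body": {"offset": [[-0.4,-3.7,1.4],[0,-3.7,1.4],[0,-3.7,1.4],[0,-3.7,1.4],[0,-3.7,1.4],[0,-3.7,1.4],[0,0,0]], "delta_rot": [[0,0,0],[0,0,0],[0,0,0],[0,0,0],[0,0,0],[0,0,0],[0,0,0]], "jaw": [0,0,0,0,0,0,0]}}

```text
time: 5.1
tool_pos: [538.4, 57.4, 161.2]
tcp_rot: [130.2, 0.1, -20.1]
ft_force: [-0.2, -0.1, -0.5]
finger_gap: 0.1
```

```bash
python3 look.py w5
```

```text
[538.43387341  57.36174514 161.22828258] [  1.05404639 157.09009579  39.80102866] 5.1 [-0.18111826 -0.16973715  0.27773565] [-0.18560671 -0.12539984 -0.52001541] 0.14041945138408954
```

View pics/w5z.png

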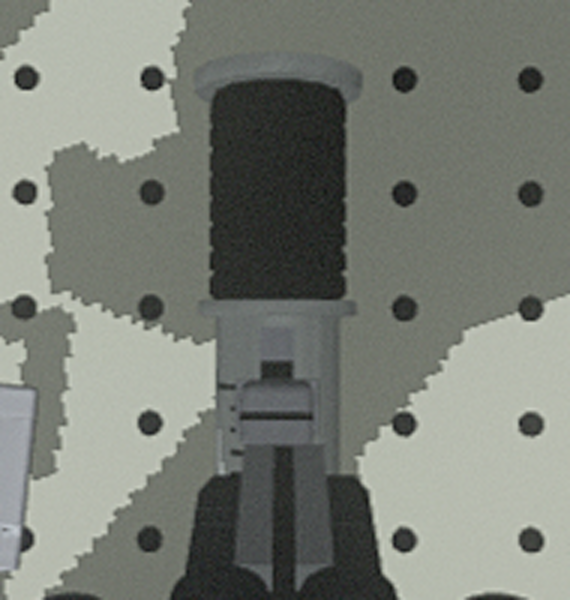

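{"method": "jog_arm", "body": {"offset": [[0,-1.9,0.7],[0,-0.95,0.35],[0,0,0]], "delta_rot": [[0,0,0],[0,0,0],[0,0,0]], "jaw": [0,0,0]}}

```text
time: 5.45
tool_pos: [539.0, 58.4, 158.7]
tcp_rot: [130.2, 0.1, -20.1]
ft_force: [-0.3, 0.2, -0.1]
finger_gap: -0.0
```

```bash
python3 look.py w6
```

```text
[539.01509485  58.3774815  158.71943943] [  1.24419234 154.33758005  40.0275415 ] 5.45 [-0.19843854 -0.18818717  0.24710149] [-0.26422678  0.24243902 -0.08177121] -0.02819652440114563
```

View pics/w6z.png

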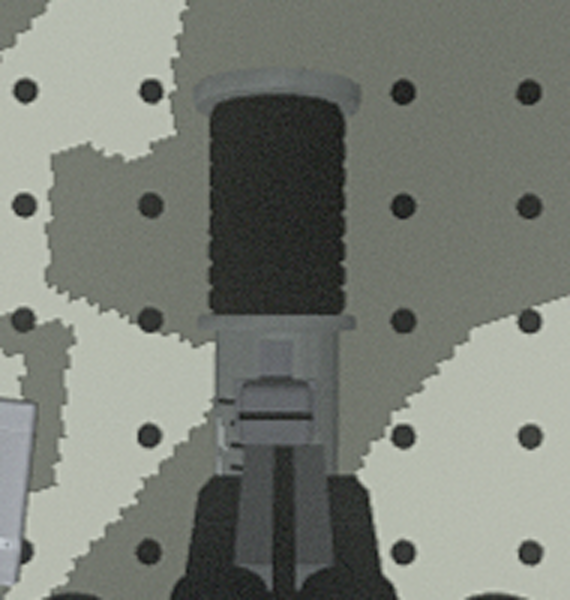

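{"method": "jog_arm", "body": {"offset": [[0,-0.95,0.35],[0,-0.95,0.35],[0,0,0]], "delta_rot": [[0,0,0],[0,0,0],[0,0,0]], "jaw": [0,0,0]}}

```text
time: 5.8
tool_pos: [539.3, 58.9, 157.2]
tcp_rot: [130.2, 0.0, -20.1]
ft_force: [-1.1, 0.3, 0.0]
finger_gap: -0.1
```

```bash
python3 look.py w7
```

```text
[539.25141261  58.90797624 157.17027347] [  1.2804895  152.68360006  40.04205701] 5.8 [-0.18942695 -0.18082001  0.21712725] [-1.07772032  0.26920778  0.02665627] -0.11267500987074691
```

View pics/w7z.png

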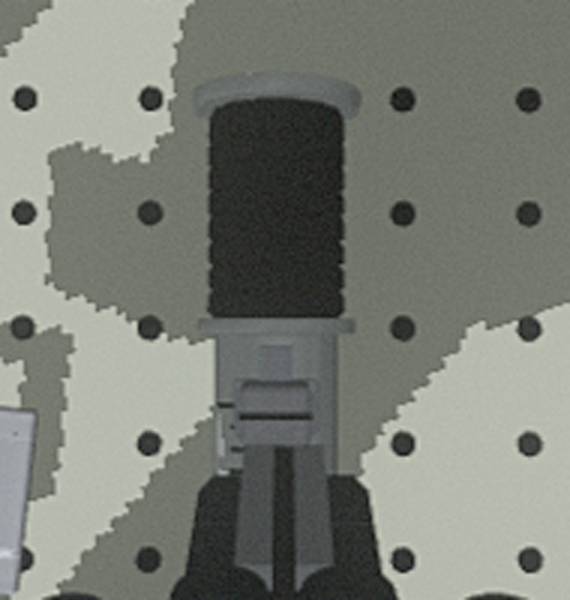

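{"method": "jog_arm", "body": {"offset": [[0,-0.95,0.35],[0,-0.95,0.35],[0,0,0]], "delta_rot": [[0,0,0],[0,0,0],[0,0,0]], "jaw": [0,0,0]}}

```text
time: 6.15
tool_pos: [539.5, 59.5, 155.4]
tcp_rot: [130.2, 0.0, -20.2]
ft_force: [-1.1, 0.1, 1.6]
finger_gap: -0.1
```

```bash
python3 -c "
from h import *
for i in range(2):
  P,R0,s=pose();print(pan(P),s['ft_force'],s['ft_force']@U)"
```

```text
[[  1.30902399 150.78582852  40.06185562]] [-1.05514255  0.1328001   1.58598341] 1.5736682568232085
[[  1.30902399 150.78582852  40.06185562]] [-1.05514255  0.1328001   1.58598341] 1.5736682568232085
```

{"method": "jog_arm", "body": {"offset": [[0,-0.95,0.35],[0,-0.95,0.35],[0,0,0]], "delta_rot": [[0,0,0],[0,0,0],[0,0,0]], "jaw": [0,0,0]}}

```text
time: 6.45
tool_pos: [539.8, 59.3, 155.0]
tcp_rot: [130.0, -0.1, -20.2]
ft_force: [-0.8, -0.8, 1.5]
finger_gap: -0.3
```

```bash
python3 look.py w8
```

```text
[539.83357857  59.2721656  155.04919087] [  1.69893004 150.50425453  39.8278542 ] 6.45 [-0.04107273 -0.17791739  0.07960002] [-0.7575786  -0.78153281  1.54634364] -0.27143417984764745
```

View pics/w8z.png

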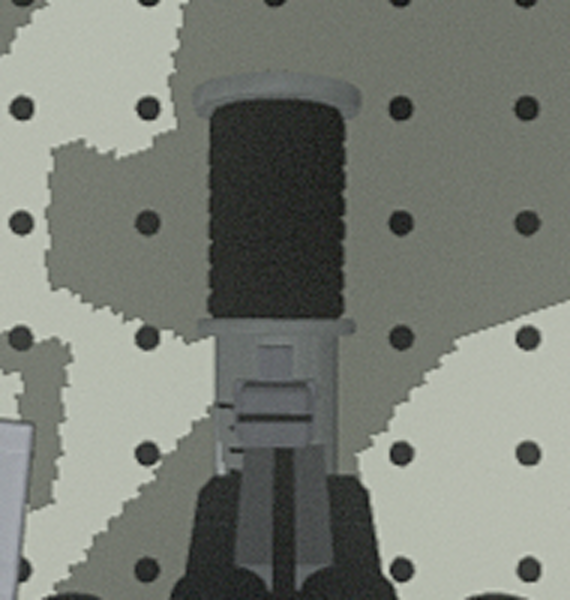

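{"method": "jog_arm", "body": {"offset": [[0,-1.9,0.7],[0,-1.9,0.7]], "delta_rot": [[0,0,0],[0,0,0]], "jaw": [0,0]}}

```text
time: 6.7
tool_pos: [540.5, 59.2, 154.1]
tcp_rot: [129.8, -0.2, -20.4]
ft_force: [-3.8, -6.7, 13.0]
finger_gap: 0.3
```

```bash
python3 look.py w9
```

```text
[540.48832995  59.16510047 154.10769793] [  2.34987304 149.57573514  39.62614186] 6.7 [ 0.18102009 -0.19497072 -0.11717354] [-3.75089834 -6.70548292 13.00688435] 0.25953327035344187
```

View pics/w9z.png

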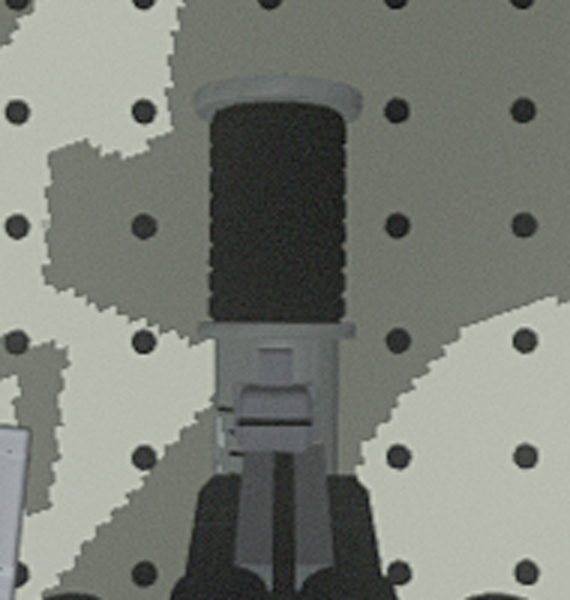

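{"method": "jog_arm", "body": {"offset": [[0,1.9,-0.7],[0,2.8,-1],[0,2,-4],[0,0,-10],[0,0,-15],[0,0,-20],[0,0,-20],[0,0,-15],[0,0,0]], "delta_rot": [[0,0,0],[0,0,0],[0,0,0],[0,0,0],[0,0,0],[0,0,0],[0,0,0],[0,0,0],[0,0,0]], "jaw": [0,0,0,0,30,45,50,50,50]}}

```text
time: 7.65
tool_pos: [562.7, 122.5, 216.5]
tcp_rot: [130.0, -0.1, -20.2]
ft_force: [1.2, 0.1, -0.5]
finger_gap: 42.6
```

```bash
python3 look.py w10 60 260 190 450; python3 - <<'E'
from h import *
z=load('w10')
u,v,P=cloud(z);q=pan(P)
k=(abs(q[:,0])<130)&(q[:,1]>20)&(q[:,1]<240)&(abs(q[:,2])<6);print('panel',np.median(q[k,2]))
k=(q[:,2]>46)&(q[:,2]<58)&(abs(q[:,0])<12)&(q[:,1]>120)&(q[:,1]<215);print('knob',k.sum(),np.percentile(q[k],[2,50,98],axis=0).round(1).tolist())
for s in range(70,212,8):
    j=(abs(q[:,1]-s)<4)&(q[:,2]>15)&(q[:,2]<45)&(abs(q[:,0])<40)
    if j.sum()>5: print(s,q[j,0].min().round(1),q[j,0].max().round(1),np.percentile(q[j,2],95).round(1))
E
```

```text
[562.73916759 122.47166138 216.48259036] [  1.10546655 185.22712289 124.01155016] 7.65 [-0.03842787 -0.22244223  0.0346902 ] [ 1.1951216   0.06011831 -0.49287859] 42.566420744106594
panel -0.8999657264103267
knob 209 [[-4.0, 132.5, 48.6], [1.3, 137.9, 51.0], [6.6, 142.4, 52.3]]
78 -13.9 18.0 37.6
86 -11.4 15.4 34.6
94 -11.4 14.2 34.7
102 -11.4 14.3 34.7
110 -11.4 14.3 34.8
118 -12.8 14.3 34.7
126 -13.2 15.9 38.6
134 -10.5 13.3 36.5
142 -10.5 12.4 35.8
150 -10.5 12.4 34.2
158 -10.5 12.3 34.3
166 -10.5 16.4 34.1
174 -10.5 16.3 35.0
182 -10.5 12.3 34.5
190 -10.5 12.4 34.3
198 -12.3 13.1 34.9
206 -10.3 12.1 34.0
```

View pics/w10z.png

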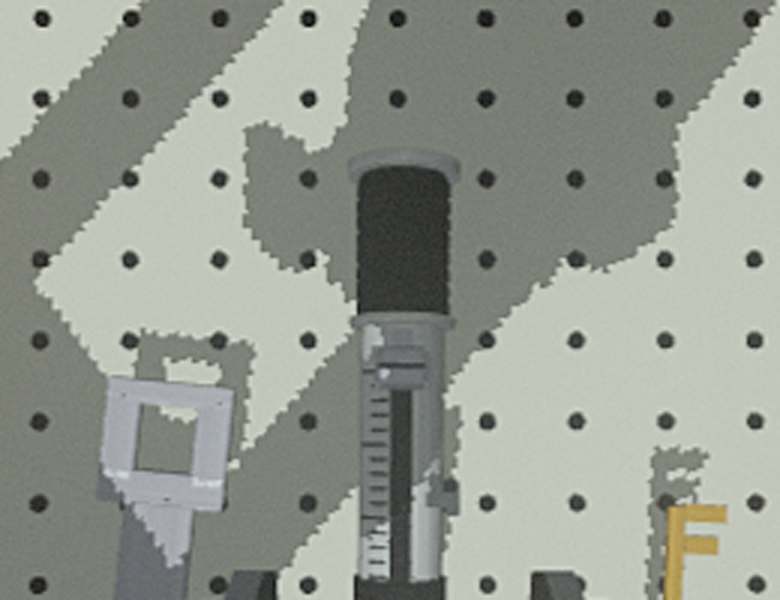

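View pics/w10.png

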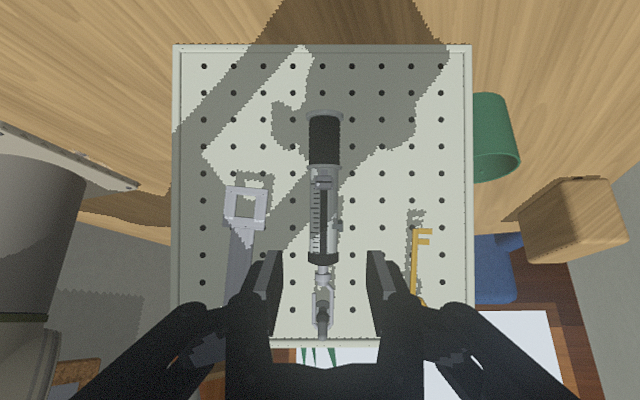

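```bash
python3 - <<'E'
from h import *
z=load('w10');p=z['p']
cv2.imwrite('pics/w10zz.png',cv2.resize(p[165:255,290:360,::-1],None,fx=6.6,fy=6.6,interpolation=cv2.INTER_CUBIC))
E
```

```text
(no output)
```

View pics/w10zz.png

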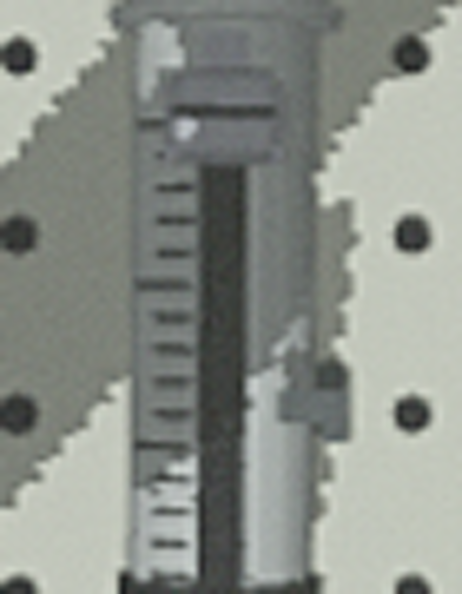

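```bash
python3 - <<'E'
from h import *
z=load('w10')
for n,x,y,h in [('f lo',290,382,36),('f hi',290,420,36),('clip lo',335,360,30),('clip hi',335,440,33),('knob line',220,110,52),('pin lower',220,30,39),('pin vis',220,66,39)]: print(n,cast(z,290+x/6.6-.4,165+y/6.6-.4,h))
# grasp pose: grip mid in camera-consistent coordinates
s=100.5
for t in (45,50,55):
  Rm=Rt(t);zt=Rm.as_matrix()[:,2];G=unpan([1.5,s,22+1]);T=G+19*zt;print(t,pan(T))
plan(unpan([1.5,110,90]),Rt(50),8)
E
```

```text
f lo [  9.  169.3  36. ]
f hi [  8.9 173.9  36. ]
clip lo [ 14.8 166.9  30. ]
clip hi [ 14.6 176.6  33. ]
knob line [  0.5 137.5  52. ]
pin lower [  0.5 126.8  39. ]
pin vis [  0.5 131.1  39. ]
45 [[ 1.50043367 92.4731109   5.77883624]]
50 [[ 1.50043384 94.00458683  5.14479976]]
55 [[ 1.50043399 95.58549494  4.6466533 ]]
off [[0.0, -7.4, 7.1], [0.0, -7.4, 7.1], [0.1, -7.4, 7.1], [0.1, -7.4, 7.1], [0.1, -7.4, 7.1], [0.1, -7.4, 7.1], [0.1, -7.4, 7.1], [0.1, -7.4, 7.1]]
rot [[0.0, -0.02, 0.01], [0.0, -0.02, 0.01], [0.0, -0.02, 0.01], [0.0, -0.02, 0.01], [0.0, -0.02, 0.01], [0.0, -0.02, 0.01], [0.0, -0.02, 0.01], [0.0, -0.02, 0.01]]
dist 81.70853284725071 ang 0.1976744943842476
```

```bash
python3 - <<'E'
from h import *
plan(unpan([2.3,118.5,74]),Rt(50),8)
E
```

```text
off [[0.1, -5.7, 8.6], [0.1, -5.7, 8.6], [0.1, -5.7, 8.6], [0.1, -5.7, 8.6], [0.2, -5.7, 8.6], [0.2, -5.7, 8.6], [0.2, -5.7, 8.6], [0.2, -5.7, 8.6]]
rot [[0.0, -0.02, 0.01], [0.0, -0.02, 0.01], [0.0, -0.02, 0.01], [0.0, -0.02, 0.01], [0.0, -0.02, 0.01], [0.0, -0.02, 0.01], [0.0, -0.02, 0.01], [0.0, -0.02, 0.01]]
dist 82.42667396697968 ang 0.1976744943842476
```

{"method": "jog_arm", "body": {"offset": [[0.1,-5.7,8.6],[0.1,-5.7,8.6],[0.1,-5.7,8.6],[0.1,-5.7,8.6],[0.2,-5.7,8.6],[0.2,-5.7,8.6],[0.2,-5.7,8.6],[0.2,-5.7,8.6],[0,0,0]], "delta_rot": [[0,0,0],[0,0,0],[0,0,0],[0,0,0],[0,0,0],[0,0,0],[0,0,0],[0,0,0],[0,0,0]], "jaw": [52,52,52,52,52,52,52,52,52]}}

```text
time: 8.6
tool_pos: [551.7, 94.3, 124.8]
tcp_rot: [129.7, 0.3, -20.4]
ft_force: [0.0, -0.2, -0.3]
finger_gap: 44.5
```

```bash
python3 look.py w11; python3 - <<'E'
from h import *
plan(unpan([2.3,94.5,8.1]),Rt(50),8)
E
```

```text
[551.6610394   94.25260093 124.76140161] [  0.57334051 109.41520927  64.14428217] 8.6 [0.30328115 0.13773404 0.26703219] [ 0.01859412 -0.2408544  -0.32199771] 44.53376786562667
off [[0.2, 0.6, 7.3], [0.2, 0.6, 7.3], [0.2, 0.6, 7.3], [0.2, 0.6, 7.3], [0.2, 0.6, 7.3], [0.2, 0.6, 7.3], [0.2, 0.6, 7.3], [0.2, 0.6, 7.3]]
rot [[0.03, 0.01, 0.03], [0.03, 0.01, 0.03], [0.03, 0.01, 0.03], [0.03, 0.01, 0.03], [0.03, 0.01, 0.03], [0.03, 0.01, 0.03], [0.03, 0.01, 0.03], [0.03, 0.01, 0.03]]
dist 58.77877476407605 ang 0.38299642916361937
```

View pics/w11.png

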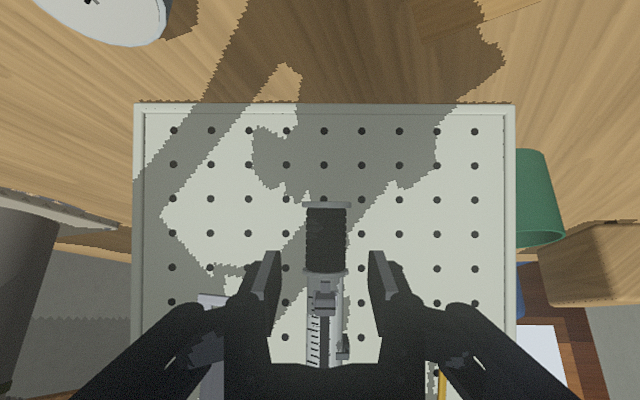

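{"method": "jog_arm", "body": {"offset": [[0.1,0.6,7.3],[0.2,0.6,7.3],[0.1,0.6,7.3],[0.1,0.6,7.3],[0.1,0.6,7.3],[0.1,0.4,6],[0.1,0.4,5],[0,0,0]], "delta_rot": [[0,0,0],[0,0,0],[0,0,0],[0,0,0],[0,0,0],[0,0,0],[0,0,0],[0,0,0]], "jaw": [52,52,52,52,52,52,52,52]}}

```text
time: 9.45
tool_pos: [539.1, 54.8, 97.6]
tcp_rot: [129.9, 0.1, -20.4]
ft_force: [0.4, 1.1, 0.1]
finger_gap: 44.3
```

```bash
python3 look.py w12; python3 - <<'E'
from h import *
plan(unpan([2.3,94.5,8.1]),Rt(50),1)
E
```

```text
[539.05891815  54.82473703  97.62024019] [ 2.525274   98.06096422 16.00604518] 9.45 [0.14205782 0.00463368 0.11233109] [0.42560336 1.14723867 0.06090907] 44.29279566345424
off [[-0.3, -0.7, 9.1]]
rot [[0.13, -0.01, 0.1]]
dist 9.089292351804167 ang 0.16476506489836742
```

View pics/w12.png

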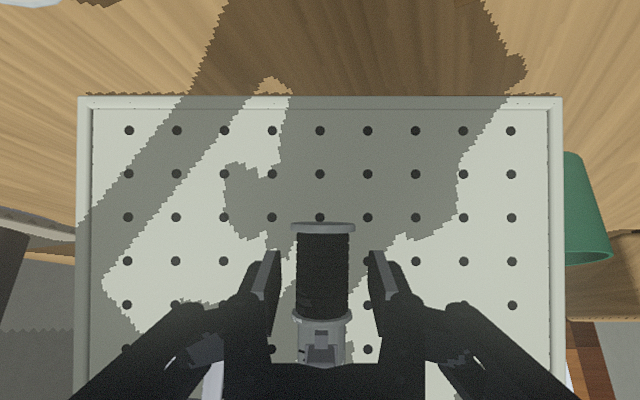

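{"method": "jog_arm", "body": {"offset": [[-0.5,-0.4,4],[-0.3,-0.3,4],[0,0,0],[0,0,0],[0,0,0],[0,0,0],[0,0,0],[0,0,0]], "delta_rot": [[0,0,0],[0,0,0],[0,0,0],[0,0,0],[0,0,0],[0,0,0],[0,0,0],[0,0,0]], "jaw": [52,52,52,20,10,10,10,10], "newtons": 40}}

```text
time: 10.3
tool_pos: [536.7, 50.6, 92.3]
tcp_rot: [129.9, 0.0, -20.3]
ft_force: [0.2, 0.3, -0.6]
finger_gap: 25.7
```

```bash
python3 look.py w13 220 400 230 420
```

```text
[536.73817977  50.60674447  92.29053612] [ 1.8226928  94.68276384  9.70705322] 10.3 [ 0.07586665 -0.06191945  0.07833103] [ 0.17576133  0.34225545 -0.61796443] 25.655299251390392
```

View pics/w13z.png

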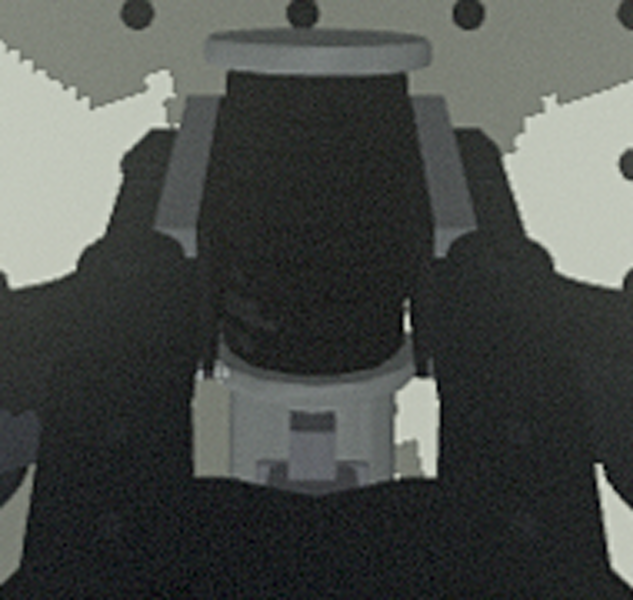

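{"method": "jog_arm", "body": {"offset": [[0,-1.9,0.7],[0,-1.9,0.7],[0,-1.9,0.7],[0,-1.9,0.7],[0,-1.9,0.7],[0,-1.9,0.7]], "delta_rot": [[0,0,0],[0,0,0],[0,0,0],[0,0,0],[0,0,0],[0,0,0]], "jaw": [10,10,10,10,10,10]}}

```text
time: 10.95
tool_pos: [538.5, 54.0, 81.7]
tcp_rot: [129.8, -0.1, -20.4]
ft_force: [-1.1, -1.2, 4.9]
finger_gap: 25.2
```

```bash
python3 look.py w14 220 400 230 420; python3 -c "
from h import *
s=monitor.sense();print(s['ft_force']@U,s['ft_force']@N,s['ft_force']@Y)"
```

```text
[538.46575408  54.0036408   81.72433827] [ 2.25600123 83.45884042  9.64908434] 10.95 [ 0.19507206 -0.06840253 -0.03148256] [-1.14228049 -1.18468608  4.91915133] 25.227574218243785
4.098946912430348 -0.36141024393806875 -0.10688684663206012
```

View pics/w14z.png

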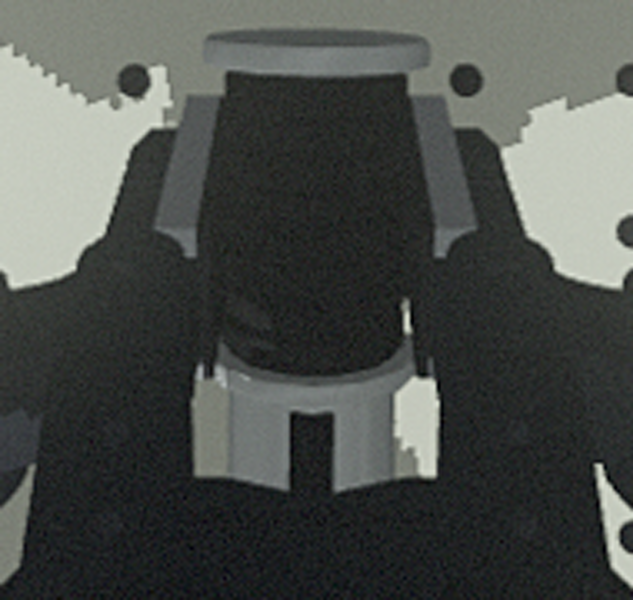

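{"method": "jog_arm", "body": {"offset": [[0,-1.9,0.7],[0,-1.9,0.7],[0,-1.9,0.7],[0,-1.9,0.7],[0,-1.9,0.7],[0,-1.9,0.7],[0,-1.9,0.7],[0,-1.9,0.7],[0,-1.9,0.7],[0,-0.8,0.3]], "delta_rot": [[0,0,0],[0,0,0],[0,0,0],[0,0,0],[0,0,0],[0,0,0],[0,0,0],[0,0,0],[0,0,0],[0,0,0]], "jaw": [10,10,10,10,10,10,10,10,10,10]}}

```text
time: 12.0
tool_pos: [541.4, 58.6, 66.4]
tcp_rot: [129.5, -0.3, -20.5]
ft_force: [-2.2, -1.7, 8.6]
finger_gap: 25.1
```

```bash
python3 look.py w15 220 400 230 420; python3 -c "
from h import *
s=monitor.sense();print(s['ft_force']@U,s['ft_force']@N,s['ft_force']@Y)
snap('scene','s15')"
```

```text
[541.35878328  58.61071631  66.37964842] [ 3.35908027 67.2176441   9.40379705] 12.0 [ 0.52313637 -0.09149663 -0.29267577] [-2.2075369  -1.72636004  8.59937534] 25.098655492178914
7.425076928709832 -1.24470892821669 -1.219187752049569
```

View pics/w15z.png

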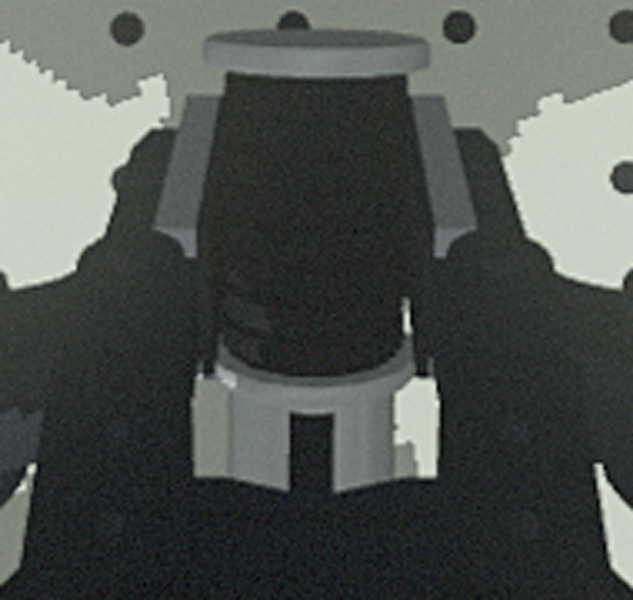

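View pics/s15.png

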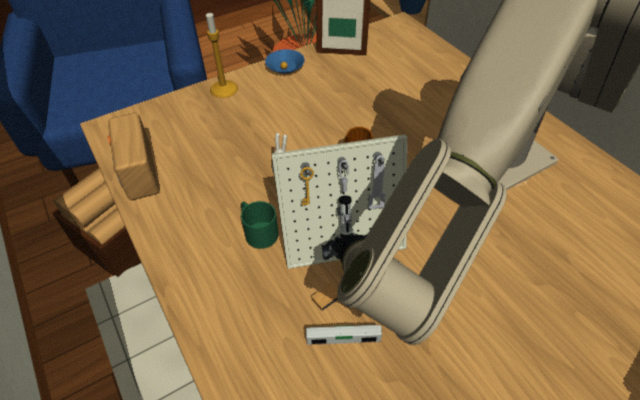

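{"method": "jog_arm", "body": {"offset": [[-0.3,-1.9,0.7],[-0.3,-1.9,0.7],[-0.3,-1.9,0.7],[-0.2,-1.0,0.4]], "delta_rot": [[0,0,0],[0,0,0],[0,0,0],[0,0,0]], "jaw": [10,10,10,10]}}

```text
time: 12.5
tool_pos: [542.1, 59.8, 62.7]
tcp_rot: [129.3, -0.5, -20.6]
ft_force: [-2.0, -3.8, 8.2]
finger_gap: 25.2
```

```bash
python3 -c "
from h import *
P,R0,s=pose();print(pan(P),s['time'],s['ft_force']@U,s['ft_force']@N,s['ft_force']@Y,(R0.inv()*Rt(50)).as_rotvec(degrees=True))
"; python3 - <<'E'
from h import *
z=load('s15');p=z['p'];cv2.imwrite('pics/s15z.png',cv2.resize(p[145:265,300:390,::-1],None,fx=5,fy=5,interpolation=cv2.INTER_CUBIC))
E
```

```text
[[ 3.68040201 63.23866084  9.44698585]] 12.5 9.162073722033766 -1.1693798490126373 -0.5290111519279833 [ 0.72895716 -0.15514074 -0.51017278]
```

View pics/s15z.png

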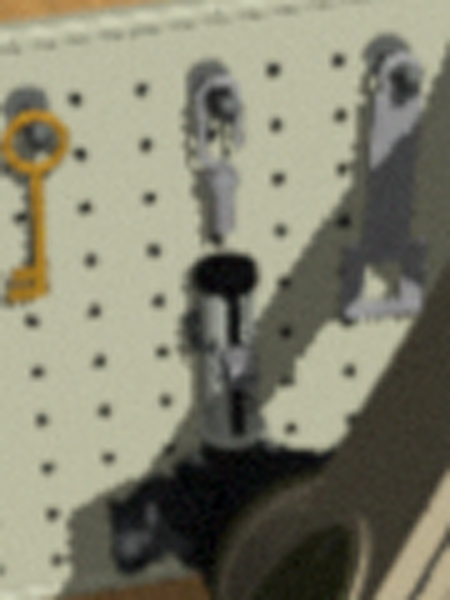

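{"method": "jog_arm", "body": {"offset": [[-0.4,-1.9,0.7],[-0.4,-1.9,0.7],[0,-0.5,0.2]], "delta_rot": [[0,0,0],[0,0,0],[0,0,0]], "jaw": [10,10,10]}}

```text
time: 12.8
tool_pos: [542.8, 60.2, 60.7]
tcp_rot: [129.1, -0.7, -20.7]
ft_force: [-2.2, -2.6, 9.4]
finger_gap: 25.5
```

```bash
python3 -c "
from h import *
P,R0,s=pose();print(pan(P),s['time'],s['ft_force']@U,s['ft_force']@N,s['ft_force']@Y)
snap('scene','s16');P,R0,s=pose();print(pan(P),s['time'])
z=load('s16');p=z['p'];cv2.imwrite('pics/s16z.png',cv2.resize(p[190:240,325:365,::-1],None,fx=12,fy=12,interpolation=cv2.INTER_CUBIC))
"
```

```text
[[ 4.15517456 61.24278634  9.35779084]] 12.8 9.939646385450313 0.18406850689849533 -1.0997775098184575
[[ 4.21251953 61.31218778  9.39757951]] 12.85
```

View pics/s16z.png

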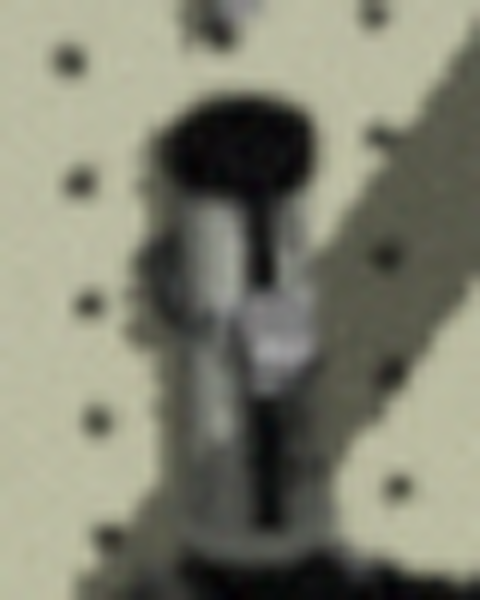

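{"method": "jog_arm", "body": {"offset": [[-0.5,-1.3,0.5],[-0.5,-0.9,0.3],[0,-0.3,0.1],[0,-0.3,0.1]], "delta_rot": [[0.2,0,0],[0.2,0,0],[0,0,0],[0,0,0]], "jaw": [10,10,10,10]}}

```text
time: 13.25
tool_pos: [543.5, 59.9, 61.3]
tcp_rot: [129.3, -0.9, -20.8]
ft_force: [-2.0, -3.4, 8.1]
finger_gap: 25.4
```

```bash
python3 -c "
from h import *
P,R0,s=pose();print(pan(P),s['time'],s['ft_force']@U,s['ft_force']@N,s['ft_force']@Y,(R0.inv()*Rt(50)).as_rotvec(degrees=True))
print(pan(P-19*R0.as_matrix()[:,2]))
print(unpan([1.82,94.68,9.71])@U*0,pan(unpan([1.82,94.68,9.71])-19*Rt(50).as_matrix()[:,2]))
"
```

```text
[[ 4.91106639 61.76727243  9.49149786]] 13.25 8.967138914096001 -0.8424520086600326 -0.7064631753817736 [ 0.71574117 -0.30837331 -0.89261062]
[[ 4.81065996 68.03806107 27.42660374]]
0.0 [[  1.82040667 101.17493446  27.56546779]]
```

{"method": "jog_arm", "body": {"offset": [[-0.8,-1.2,0.4],[-0.8,-0.9,0.3],[-0.8,-0.7,0.2],[-0.8,-0.7,0.2]], "delta_rot": [[0.2,0,-0.1],[0.2,0,-0.1],[0.2,0,-0.1],[0.2,0,-0.1]], "jaw": [10,10,10,10]}}

```text
time: 13.65
tool_pos: [542.7, 60.7, 61.1]
tcp_rot: [129.9, -0.8, -20.5]
ft_force: [0.3, -3.0, 8.9]
finger_gap: 25.1
```

```bash
cat > st.py <<'E'
from h import *
P,R0,s=pose();print(pan(P),s['time'],s['ft_force']@U,s['ft_force']@N,s['ft_force']@Y,(R0.inv()*Rt(50)).as_rotvec(degrees=True))
print('disp',101.17-pan(P-19*R0.as_matrix()[:,2])[0][1])
E
python3 st.py
```

```text
[[ 3.85380195 61.40778777  9.83997223]] 13.65 9.305751357662407 0.49155394990711104 1.3466214659486246 [ 0.0825998  -0.44381999 -0.7010646 ]
disp 33.293828925656115
```

{"method": "jog_arm", "body": {"offset": [[-0.5,-1.3,0.4],[-0.5,-1.2,0.4],[-0.3,-0.8,0.2],[-0.3,-0.7,0.2],[-0.3,-0.7,0.2],[-0.3,-0.7,0.2],[-0.3,-0.7,0.2],[-0.3,-0.7,0.2]], "delta_rot": [[0.1,0,0],[0.1,0,0],[0.1,0,0],[0.1,0,0],[0.1,0,0],[0.1,0,0],[0.1,0,0],[0.1,0,0]], "jaw": [10,10,10,10,10,10,10,10]}}

```text
time: 14.45
tool_pos: [544.2, 60.8, 61.3]
tcp_rot: [130.3, -1.3, -20.6]
ft_force: [-1.5, -4.1, 8.0]
finger_gap: 25.1
```

```bash
python3 st.py; python3 -c "
from h import *
snap('scene','s17')
z=load('s17');p=z['p'];cv2.imwrite('pics/s17z.png',cv2.resize(p[190:240,325:365,::-1],None,fx=12,fy=12,interpolation=cv2.INTER_CUBIC))
u,v,P=cloud(z);q=pan(P);k=(q[:,2]>44)&(q[:,2]<58)&(abs(q[:,0])<9)&(q[:,1]>100)&(q[:,1]<175);print('knob',k.sum(),np.percentile(q[k],[2,50,98],axis=0).round(1).tolist())
k=(q[:,0]>13.5)&(q[:,0]<20)&(q[:,2]>14)&(q[:,2]<40)&(q[:,1]>110)&(q[:,1]<175);print('clip',k.sum(),np.percentile(q[k],[2,50,98],axis=0).round(1).tolist())
"
```

```text
[[ 5.26005354 61.35681501 10.51080177]] 14.45 8.9674272486008 -1.3696527190557188 -0.024877769472693736 [-0.33392968 -0.69869716 -1.10480494]
disp 33.216652565955386
knob 34 [[-2.3, 132.5, 44.8], [3.0, 139.7, 50.6], [8.7, 143.1, 54.9]]
clip 55 [[13.6, 113.7, 17.9], [15.1, 141.9, 26.1], [19.7, 169.8, 37.0]]
```

View pics/s17z.png

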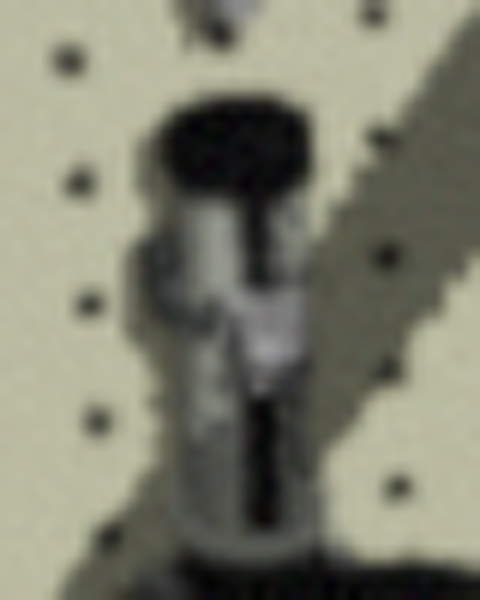

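```bash
python3 - <<'E'
from h import *
z=load('s17')
for n,x,y,h in [('finger',205,322,36),('finger root',165,300,32),('clip outer c',145,280,22),('cap top edge front',240,185,36),('knob front c',270,345,52),('knob front lo',272,365,52),('knob hi?',270,325,52)]: print(n,cast(z,325+x/12-.46,190+y/12-.46,h))
z=load('scene0');p=z['p'];cv2.imwrite('pics/s0z.png',cv2.resize(p[175:225,325:365,::-1],None,fx=12,fy=12,interpolation=cv2.INTER_CUBIC))
E
```

```text
finger [ 12.6 139.8  36. ]
finger root [ 18.6 143.   32. ]
clip outer c [ 20.2 141.6  22. ]
cap top edge front [  4.8 166.   36. ]
knob front c [  4.4 143.   52. ]
knob front lo [  4.3 139.   52. ]
knob hi? [  4.2 147.   52. ]
```

View pics/s0z.png

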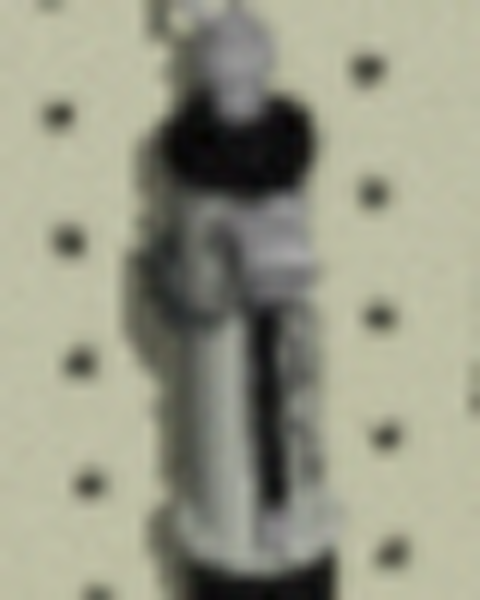

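{"method": "jog_arm", "body": {"offset": [[-0.7,-0.9,0.2],[-0.7,-0.8,0.2],[-0.7,-0.8,0.2],[-0.6,-0.8,0.2],[-0.6,-0.8,0.2],[-0.6,-0.8,0.2],[-0.6,-0.8,0.2],[-0.6,-0.8,0.2],[-0.6,-0.8,0.2],[-0.6,-0.8,0.2]], "delta_rot": [[0,0,-0.1],[0,0,-0.1],[0,0,-0.1],[0,0,-0.1],[0,0,-0.1],[0,0,-0.1],[0,0,-0.1],[0,0,-0.1],[0,0,-0.1],[0,0,-0.1]], "jaw": [10,10,10,10,10,10,10,10,10,10]}}

```text
time: 15.5
tool_pos: [543.2, 61.2, 61.5]
tcp_rot: [129.8, -1.1, -20.1]
ft_force: [-1.7, -4.2, 8.5]
finger_gap: 25.4
```

```bash
python3 st.py
```

```text
[[ 4.21883592 61.58106143 10.60066883]] 15.5 9.564248836135773 -1.3699962728402193 -0.11489596770319922 [ 0.23666653 -0.93755641 -0.6119019 ]
disp 33.17000171376114
```

{"method": "jog_arm", "body": {"offset": [[-0.3,0.6,-0.2],[-0.3,1,-0.4],[-0.3,1.2,-0.4],[-0.3,1.2,-0.4],[-0.3,1.2,-0.4],[-0.2,1.2,-0.4],[-0.2,1.2,-0.4],[-0.2,1.2,-0.4],[-0.1,1.2,-0.4],[-0.1,1.2,-0.4],[-0.1,1.2,-0.4],[-0.1,1.2,-0.4]], "delta_rot": [[0,0,0],[0,0,0],[0,0,0],[0,0,0],[0,0,0],[0,0,0],[0,0,0],[0,0,0],[0,0,0],[0,0,0],[0,0,0],[0,0,0]], "jaw": [10,10,10,10,10,10,10,10,10,10,10,10]}}

```text
time: 16.7
tool_pos: [541.0, 54.0, 78.9]
tcp_rot: [129.5, -1.3, -20.2]
ft_force: [-0.1, -2.2, 3.4]
finger_gap: 25.0
```

```bash
python3 st.py;python3 -c "
from h import *
plan(unpan([1.82,94.68,9.71]),Rt(50),10)"
```

```text
[[ 4.6491298  80.49356608  9.51825992]] 16.7 3.9718113195065725 -0.8439166465642387 0.6544063898529975 [ 0.5008131  -1.05238246 -0.87354983]
disp 14.341160864337198
off [[-0.3, 1.3, -0.5], [-0.3, 1.3, -0.5], [-0.3, 1.3, -0.5], [-0.3, 1.3, -0.5], [-0.3, 1.3, -0.5], [-0.3, 1.3, -0.5], [-0.3, 1.3, -0.5], [-0.3, 1.3, -0.5], [-0.3, 1.3, -0.5], [-0.3, 1.3, -0.5]]
rot [[0.05, -0.11, -0.09], [0.05, -0.11, -0.09], [0.05, -0.11, -0.09], [0.05, -0.11, -0.09], [0.05, -0.11, -0.09], [0.05, -0.11, -0.09], [0.05, -0.11, -0.09], [0.05, -0.11, -0.09], [0.05, -0.11, -0.09], [0.05, -0.11, -0.09]]
dist 14.466774312857497 ang 1.45650674694397
```

{"method": "jog_arm", "body": {"offset": [[-0.5,1.2,-0.4],[-0.5,1.2,-0.4],[-0.5,1.2,-0.4],[-0.5,1.2,-0.4],[-0.4,1.2,-0.4],[-0.4,1.2,-0.4],[-0.4,1.0,-0.4],[-0.4,0.8,-0.3]], "delta_rot": [[0,-0.1,-0.1],[0,-0.1,-0.1],[0,-0.1,-0.1],[0,-0.1,-0.1],[0,-0.1,-0.1],[0,-0.1,-0.1],[0,-0.1,-0.1],[0,-0.1,-0.1]], "jaw": [10,10,10,10,10,10,10,10]}}

```text
time: 17.5
tool_pos: [536.4, 52.4, 87.6]
tcp_rot: [129.6, -0.1, -20.2]
ft_force: [0.6, -1.7, 1.1]
finger_gap: 25.5
```

```bash
python3 st.py
```

```text
[[ 0.83995287 89.72305939  9.593898  ]] 17.5 1.469427092466951 -0.9005125747884903 1.1219566339885374 [ 0.40446241 -0.2438815   0.05635657]
disp 5.077995280788883
```

{"method": "jog_arm", "body": {"offset": [[0.3,1.2,-0.4],[0.3,1.0,-0.4],[0.2,0.8,-0.3],[0,0,0]], "delta_rot": [[0,0,0],[0,0,0],[0,0,0],[0,0,0]], "jaw": [10,10,10,10]}}

```text
time: 17.9
tool_pos: [536.3, 51.3, 90.4]
tcp_rot: [129.6, -0.1, -20.2]
ft_force: [-0.3, -1.5, 1.6]
finger_gap: 25.2
```

```bash
python3 st.py; python3 look.py w18 220 400 230 420
```

```text
[[ 1.15104819 92.7219404   9.55766995]] 17.9 2.0073296669879377 -0.8415707191011855 0.18866019995015204 [ 0.39112327 -0.19439449  0.09309236]
disp 2.0749136943695277
[536.29397145  51.3384081   90.39696879] [ 1.15104819 92.7219404   9.55766995] 17.9 [ 0.39112327 -0.19439449  0.09309236] [-0.33895013 -1.45057375  1.59817521] 25.21113665275895
```

{"method": "jog_arm", "body": {"offset": [[0.1,0.8,-0.3],[0.1,0.6,-0.2],[0,0,0],[0,0,0]], "delta_rot": [[0,0,0],[0,0,0],[0,0,0],[0,0,0]], "jaw": [10,10,10,10]}}

```text
time: 18.35
tool_pos: [536.1, 50.9, 91.6]
tcp_rot: [129.6, -0.0, -20.2]
ft_force: [0.3, -1.0, 0.2]
finger_gap: 24.9
```

```bash
python3 st.py
```

```text
[[ 1.11758369 93.98972577  9.47356835]] 18.35 0.4370383313597931 -0.7024565326117829 0.5834805044826975 [ 0.39478298 -0.18218926  0.12010913]
disp 0.8082567533461287
```

{"method": "jog_arm", "body": {"offset": [[0,0,0],[0,0.2,-0.1],[0,0,0]], "delta_rot": [[0,0,0],[0,0,0],[0,0,0]], "jaw": [10,10,10]}}

```text
time: 18.65
tool_pos: [536.1, 50.8, 91.7]
tcp_rot: [129.6, -0.0, -20.2]
ft_force: [0.8, -0.4, 1.7]
finger_gap: 25.4
```

```bash
python3 st.py
```

```text
[[ 1.14625896 94.13137026  9.48415975]] 18.65 1.6102290749637147 0.5384319791324768 0.884687393313899 [ 0.38983026 -0.18425317  0.12253761]
disp 0.6650638746346971
```

{"method": "jog_arm", "body": {"offset": [[0.1,0.6,-0.2],[0.1,0.4,-0.1],[0,0,0],[0,0,0]], "delta_rot": [[0,0,0],[0,0,0],[0,0,0],[0,0,0]], "jaw": [10,10,10,10]}}

```text
time: 19.05
tool_pos: [536.0, 50.6, 92.2]
tcp_rot: [129.6, 0.0, -20.2]
ft_force: [0.3, -0.3, 0.2]
finger_gap: 25.3
```

```bash
for i in 1 ; do python3 st.py; python3 look.py w19 220 400 230 420;python3 st.py; done
```

```text
[[ 1.11103923 94.71952711  9.41124253]] 19.05 0.211589101254591 -0.1211808102559914 0.41365924701400314 [ 0.36521552 -0.1717921   0.15795771]
disp 0.06920120580841171
[535.96987496  50.582871    92.22386   ] [ 1.11103923 94.71952711  9.41124253] 19.05 [ 0.36521552 -0.1717921   0.15795771] [ 0.3226321  -0.31893385  0.15734761] 25.334035297599435
[[ 1.12311738 94.74468576  9.41062851]] 19.1 -0.21085309222978021 0.6428103117786124 0.3063492983167822 [ 0.36450088 -0.17100681  0.15268982]
disp 0.043821875172923797
```

View pics/w19z.png

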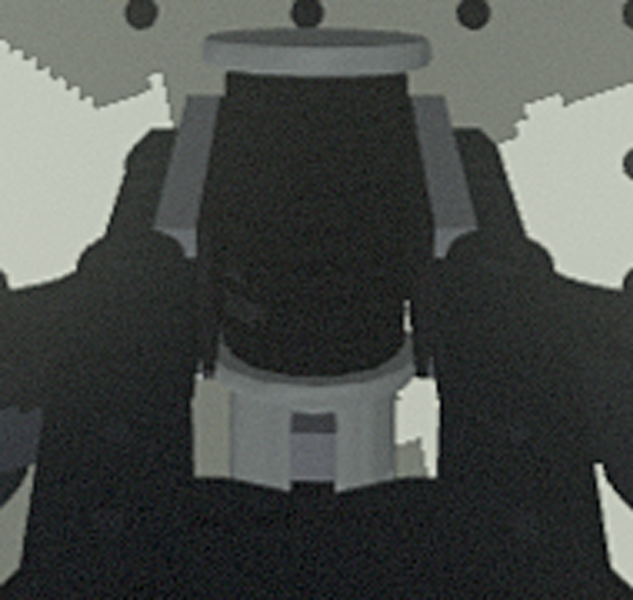

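{"method": "jog_arm", "body": {"offset": [[0,0,0],[0,0,0],[0,0,0],[0,0,0],[0,0,0],[0,0,0]], "delta_rot": [[0,0,0],[0,0,0],[0,0,0],[0,0,0],[0,0,0],[0,0,0]], "jaw": [34,38,44,50,52,52]}}

```text
time: 19.7
tool_pos: [536.0, 50.6, 92.2]
tcp_rot: [129.6, 0.0, -20.2]
ft_force: [0.0, 0.6, 0.3]
finger_gap: 44.2
```

{"method": "jog_arm", "body": {"offset": [[0,0,-4],[0,0,-8],[0,0,-12],[0,0,-15],[0,0,-20],[0,0,-20],[0,0,-20],[0,0,-20],[0,0,-10],[0,0,0],[0,0,0]], "delta_rot": [[0,0,0],[0,0,0],[0,0,0],[0,0,0],[0,0,0],[0,0,0],[0,0,0],[0,0,0],[0,0,0],[0,0,0],[0,0,0]], "jaw": [52,52,52,52,52,52,52,52,52,52,52]}}

```text
time: 20.8
tool_pos: [573.2, 154.1, 183.6]
tcp_rot: [129.9, -0.2, -20.1]
ft_force: [0.6, -0.0, -0.9]
finger_gap: 44.4
```

```bash
python3 look.py w20 170 320 260 400; python3 - <<'E'
from h import *
z=load('w20');u,v,P=cloud(z);q=pan(P)
k=(q[:,2]>46)&(q[:,2]<58)&(abs(q[:,0])<12)&(q[:,1]>120)&(q[:,1]<215);print('knob',k.sum(),np.percentile(q[k],[2,50,98],axis=0).round(1).tolist())
snap('scene','s20')
E
```

```text
[573.15813637 154.10581924 183.59597214] [ -0.17208374 142.93740696 144.03022464] 20.8 [ 0.07611484 -0.37863549  0.11706055] [ 0.62585219 -0.01260234 -0.88572622] 44.37518755544019
knob 191 [[-4.6, 166.2, 46.5], [1.0, 170.7, 51.0], [6.0, 176.3, 52.5]]
```

View pics/w20z.png

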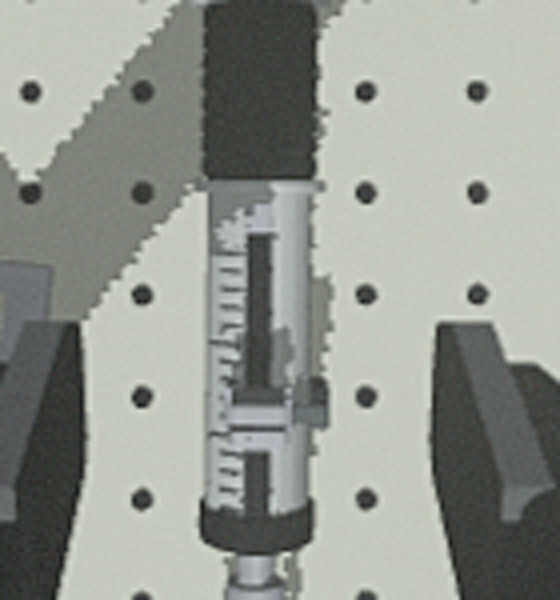

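View pics/s20.png

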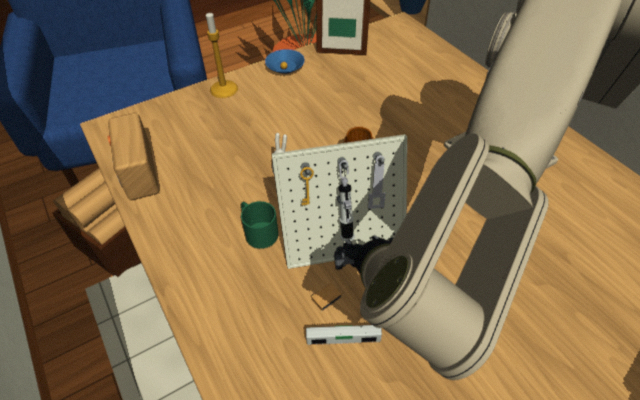

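```bash
python3 - <<'E'
from h import *
z=load('w20')
for n,x,y,h in [('f lo',300,391,36),('f hi',300,417,36),('clip lo',318,375,30),('clip hi',318,430,33),('knob line',258,428,52),('knob lo',258,404,52),('knob hi',258,453,52)]: print(n,cast(z,260+x/4-.4,170+y/4-.4,h))
p=z['p'];cv2.imwrite('pics/w20zz.png',cv2.resize(p[255:290,305:350,::-1],None,fx=16,fy=16,interpolation=cv2.INTER_CUBIC))
E
```

```text
f lo [  9.5 167.   36. ]
f hi [  9.5 172.6  36. ]
clip lo [ 13.7 164.7  30. ]
clip hi [ 13.5 176.1  33. ]
knob line [  0.3 171.4  52. ]
knob lo [  0.3 166.5  52. ]
knob hi [  0.3 176.4  52. ]
```

View pics/w20zz.png

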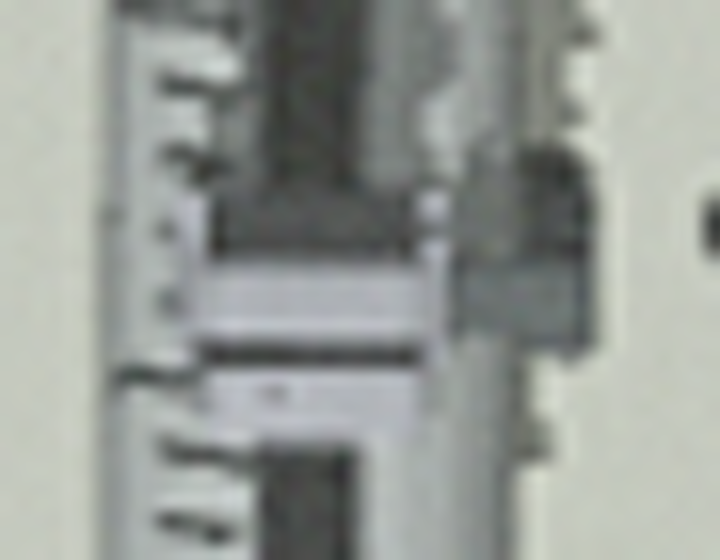

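```bash
python3 -c "
from h import *
print(r.hand_in())"
```

```text
the job is handed in; nothing more can be done
None
```

The peg is proved and the job is handed in. The drag pointer is left standing about 1 mm above the set clip, inside the 4 mm allowance.

- **Drag pointer reset:** I pushed it down with the shut fingers until it sat on its pin. Pressing on to about 15 N also settled the hook about 3 mm lower on its peg. Measured from the picture, the set clip was then about 34 mm above the pointer.
- **Pull and hold:** I gripped the sleeve and pulled the tube down about 33 mm, at roughly 9–10 N. I held it level with the clip for about 2.5 s.
- **Return:** I eased the tube back at about 20 mm/s until the measured travel was about 0.05 mm and the wrist force was near zero. Then I opened the fingers and backed off about 140 mm.

**Last checks:**
- **Pointer against clip:** the close-up put the pointer at 171.2–171.4 mm and the clip's finger at 170 mm up the panel.
- **Mid-hold disagreement:** arm travel put the pointer about 1 mm below the clip, while the scene camera put it about 1 mm above. Both are within the allowance.
- **Surroundings:** by eye, nothing in the final view looked moved. I did not re-measure the other things' positions, and the candle was hidden behind the arm in the last picture.
- **Clearance:** the robot was well clear of everything at hand-in.

The run took about 21 s of the 58 s allowed, and handing in gave no verdict.

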